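Load the heated deck with stacked sample trays

ROBOT

A 6-joint arm with a two-finger parallel gripper is mounted at the origin on the work surface. World frame = base frame: x ahead of the robot, y to its left, z up, the work surface at z = 0. Lengths are in mm, angles in rad, forces in N, time in s.
With the tool pointing down it reaches from about 350 to 875 mm from the base axis. Payload 4.2 kg.
Tool frame: the origin (TCP) lies between the finger pads; the fingertips stand 8 mm ahead of it and the grasp point (between the pads) lies 11 mm behind it; z points along the fingers, y is the line along which they close (so a half turn about z gives the same grasp; the last joint's range is limited). The gripper opens to 85 mm and grips with 20 to 120 N. Pads are 22 mm wide; open, the fingers measure 114 mm over their backs; the gripper's body (76 mm by 85 mm) begins 54 mm behind the grasp point. The pads swing forward as they close: fully open they stand 13 mm farther back than shut.
Start: joints at [-1.025, 0.385, 0.008, 0, -1.194, -0.259], TCP at [176.819, -599.445, 207.312] pointing down, gripper open.
Joint ranges: [-3.14, 3.14], [-1.21, 2.06], [-1.07, 1.41], [-3.16, 2.05], [-2.99, -0.16], [-3.1, 3.1]. Speed limits (rad/s): [2.79, 2.79, 3.14, 3.14, 3.14, 3.14].

INTERFACE

Orientations are given as a unit quaternion [x, y, z, w].
In Python, from bench import read_state, get_image, camera_params, job_done gives the robot as it stands.
- The arm moves only by the tool drive_tool, never from a script. Its argument "moves" is a list that holds one entry, the list of rows, each a list of 7 numbers: the shift along the tool's x, y, z in m, then the turn, a rotation vector about the tool's x, y, z in rad, then the closure in counts, from 0 (fully open) to 255 (shut). A call has 1 to 8 rows; each row shifts and turns the commanded pose from where the row before left it, along the tool's axes as they then stand; what a row does not reach is not made up. A row lasts 1/12 s, in which the tool goes at most 41.7 mm and 7.16 degrees, less where a joint would pass 70% of its speed; a pose out of reach is approached as far as the arm can. A call is refused whole if a number of a shift passes 0.0417 or a number of a turn 0.125, either way. A call with a gripper value outside its range is refused whole. The fingers move at their own pace and stop on an object; the grip force is fixed at half the most. Time passes only in rows, so rows that do not move let the fingers close. It gives the time, the measured TCP pose, the force and the opening at its end, in the units of the state.
- read_state(): the state, without advancing time (a new reading comes with each control period).
- get_image(name): name is "side" or "top" or "wrist"; returns the picture (480x640x3 uint8, blue, green, red); there is no depth.
- camera_params(name): a dict with "mtx" (3x3 intrinsics, pixels), "dist" ([k1, k2, p1, p2, k3] as OpenCV has them; the pictures are not rectified), "extrinsics" (4x4, takes a point from camera to world coordinates). Camera axes: x right, y up, looking along -z (the intrinsics and any distortion apply to the point x, -y, -z); pixel columns grow to the right and rows downward; lengths in mm; the calibration is good to about 2 mm. A picture is of the moment at which its call begins: read the wrist's pose just before it. camera_params takes no time and is no camera call; for the wrist camera it gives the pose at the moment of the call.
- job_done(): hands the job in, once; it reports no verdict.
The state is a dict: "clock": time; "joints": joint angles; "joint_vel": joint speeds; "joint_efforts": joint torques, N m; "position": TCP position; "ee_rot": TCP orientation; "contact_force": force on the tool from outside, world axes, zero at the start; "wrist_torque": the same for the moment, N m; "gripper_width": finger opening in mm.
Only numpy, scipy, OpenCV 4.12 (cv2) and the standard library are available. Lean on these libraries where they do the work, as an engineer would, in place of code of your own. Each camera call takes 0.05 s, during which the arm holds its last target. There are 200 camera calls.

TASK

Turn the isolator on the heating controller off before touching trays or parts. Put every printed part into a tray of its own, and stack all the loose trays squarely on the bottom tray of the heated deck, each turned end for end from the one below it (blue lips alternating) so that it stands on the lugs instead of nesting; any order, any trays will do, and the bottom tray may hold a part too. Then turn the isolator fully back on, without handling trays or parts while it is on, and leave the beaker, the bottle, the jar and the brass coupling where they stand.

Things in the scene. Friction and masses are not known exactly. Their poses are not given: they have to be found in the camera images.
- dock: Fixed heated deck (dark steel plate 150 x 110 x 20 mm) with the white bottom tray fastened on it. Origin: centre of the deck's underside, on the bench; +x along the tray towards its blue lip; +z up. The bottom tray's underside is 20 mm, its rim 70 mm above this origin; its shape is that of the loose trays (see tray_a to tray_c).
- tray_a: Loose grey plastic stack-nest tray, open on top, 120 x 64 mm at the rim, 50 mm high, 0.12 kg. Origin: centre of its underside; +x along its length to the end with the blue lip (44 mm wide, reaching 68 mm from the centre); +z up. Vertical rim band from height 25 to 50 mm: grip across its 64 mm width (along y). Foot below it 110 x 54 mm. May be absent (None).
- tray_b: As tray_a; may be absent. All trays inside: floor top 3 mm above the underside, flat floor 105 x 37 mm, a ledge at height 28 mm. Four black lugs stick 7.5 mm inward from the long sides at x = +38 and x = -20 mm, 16 mm long, tops 44 mm above the underside. The foot has matching pockets at the same x.
- tray_c: As tray_a; may be absent. Tray on tray: with blue lips at the same end the lugs enter the pockets and it nests, underside 28 mm above the lower tray's underside. With blue lips at opposite ends the foot rests on the lugs, underside 44 mm above the lower tray's underside, held inside the lower rim with 2.5 mm play each way.
- tray_a_lip (a point): Centre of the blue lip's top on tray_a: 64 mm along its +x, 49 mm above its underside.
- tray_b_lip (a point): Centre of the blue lip's top on tray_b: 64 mm along its +x, 49 mm above its underside.
- tray_c_lip (a point): Centre of the blue lip's top on tray_c: 64 mm along its +x, 49 mm above its underside.
- part_a: Loose printed-metal part, 0.06 kg: a grey block 24 (x) x 26 (y) x 26 mm high with dark lattice grooves, and a round neck 14 mm wide and 9 mm high on top (35 mm in all). Origin: centre of its underside, +z up through the neck. Can be gripped across the block from above. May be absent (None).
- part_b: As part_a; may be absent (None).
- part_c: As part_a; may be absent (None).
- isolator (a joint): Rotary isolator handle on top of the grey heating controller (box 130 x 150 x 85 mm). 0 = OFF (white pointer mark at the small red mark), 1.571 = ON (pointer at the small green mark), a stop at each end; grows turning clockwise seen from above; stays where it is left (friction 0.03 N m).
- handle (a point): Top centre of the isolator's red bar, on its vertical turning axis, about 120 mm above the bench. It turns with the bar: its x axis lies along the bar towards the white pointer mark, z up. The bar is 60 mm long, 14 mm wide and 26 mm high (from the top down), on a round black hub.
- beaker: Glass beaker, 68 mm wide, 85 mm high, origin under its centre. To be left where it is.
- solvent: Amber bottle, 56 mm wide, 130 mm high, origin under its centre. To be left where it is.
- coupling: Brass pipe coupling, 36 mm wide, 22 mm high, standing among the trays and parts, origin under its centre. To be left where it is.
- jar: White jar, 48 mm wide, 60 mm high, origin under its centre. To be left where it is.

How it is judged:
By the outcome, as a careful person would: the job done as asked, in the order asked, and still so for the second after the job is handed in, with the robot touching nothing.
Of tray_a, tray_b, tray_c only 2 to 3 are there at a start; the rules pass over those that are not, and their reading is None.
Of part_a, part_b, part_c only 2 to 3 are there at a start; the rules pass over those that are not, and their reading is None.
At some moment in a run one of tray_a, tray_b, tray_c, part_a, part_b, part_c may be knocked a few centimetres aside while the robot is not near it.
It also fails if it takes over 210 s, if anything falls off the work surface, if the arm or the gripper's body presses on something with over 40 N, if the wrist force passes 120 N, or if a joint passes its speed limit or range.

## Working session

There is one attempt and no reset: what is moved stays moved. The work goes in short steps, Python scripts to look and compute and a tool call to move; the robot and the scene stay as the last step left them, time stands still between calls to the robot, and variables do not carry over. Pictures are saved under pics/ and viewed, on a budget of 14 in all, crops included, one or two more only if the job needs it, and the job is handed in when it is done.

Besides the shell and the picture viewer there is one more tool, called after "Request:" in YAML: its name, and indented under it one key for each argument. drive_tool: Moves the arm, as the interface text tells. Its arguments: {"type":"object","properties":{"moves":{"type":"array"}},"required":["moves"]}

```bash
ls; mkdir -p pics; python3 - <<'E'
from bench import *
import cv2,numpy as np
s=read_state();print(s)
for n in("top","side","wrist"):
    p=camera_params(n);print(n,p)
    cv2.imwrite(f"pics/{n}0.png",get_image(n))
E
```

```text
pics
{'clock': 0.0, 'joints': array([-1.02538160e+00,  3.85520994e-01,  6.66653973e-03, -4.89481493e-04,
       -1.19401108e+00, -2.58628446e-01]), 'joint_vel': array([-0.00189366,  0.00088163, -0.00016178, -0.0001009 ,  0.00061622,
        0.00026162]), 'joint_efforts': array([ 7.16952254e-04, -3.92284584e+01,  1.88399273e+01,  4.18618485e+00,
       -4.65599354e-03, -1.21786681e-05]), 'position': array([ 176.65242527, -598.86706687,  206.26045324]), 'ee_rot': array([-1.42812807e-01,  9.89749150e-01,  1.04112386e-03, -1.95475959e-04]), 'contact_force': array([-0.17308124,  0.14045117, -0.19388738]), 'wrist_torque': array([-0.00573449,  0.02919771, -0.00616342]), 'gripper_width': 85.47185086304559}
top {'mtx': array([[559.0105827 ,   0.        , 319.08122239],
       [  0.        , 559.0105827 , 243.66712534],
       [  0.        ,   0.        ,   1.        ]]), 'dist': array([0.04563358, 0.        , 0.        , 0.        , 0.        ]), 'extrinsics': array([[-1.82126763e-02,  9.97149149e-01, -7.32248066e-02,
         4.72216624e+02],
       [-9.99786702e-01, -1.88762781e-02, -8.3806
[... 720 characters left out ...]
e+02],
       [ 0.00000000e+00,  0.00000000e+00,  0.00000000e+00,
         1.00000000e+00]])}
wrist {'mtx': array([[366.9483491 ,   0.        , 317.83278285],
       [  0.        , 366.9483491 , 237.81827657],
       [  0.        ,   0.        ,   1.        ]]), 'dist': array([-0.06732989,  0.        ,  0.        ,  0.        ,  0.        ]), 'extrinsics': array([[-2.81862985e-01, -9.15209990e-01, -2.87999882e-01,
         1.02536971e+02],
       [ 9.59453221e-01, -2.68343528e-01, -8.62627831e-02,
        -6.21157374e+02],
       [ 1.66565646e-03, -3.00636700e-01,  9.53737281e-01,
         3.72579598e+02],
       [ 0.00000000e+00,  0.00000000e+00,  0.00000000e+00,
         1.00000000e+00]])}
```

View pics/top0.png

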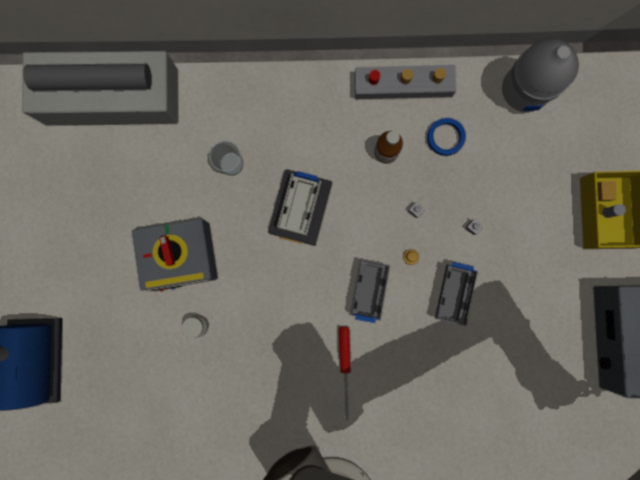

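View pics/side0.png

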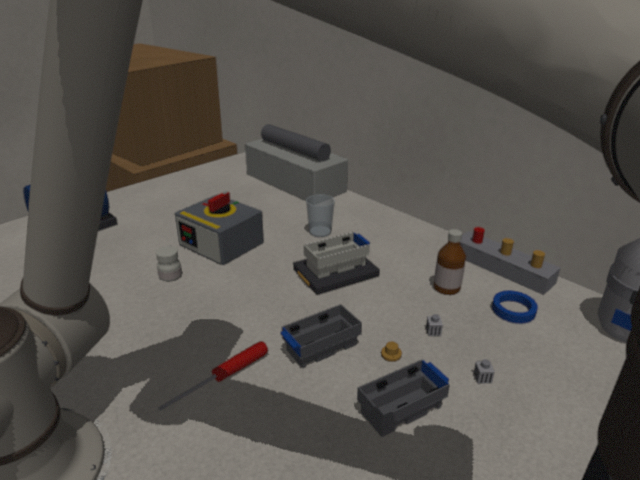

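The top view shows the isolator at (168,250), pointing up at the green mark (ON). The dock is at (300,207) with its blue lip up. The loose trays are at (368,290), lip down, and (456,293), lip up. The parts are at (416,209) and (474,227), and the coupling is at (411,257). The side view agrees: two trays and two parts.

```bash
cat > h.py <<'E'
from bench import *
import cv2,numpy as np
from scipy.spatial.transform import Rotation as R
D=np.diag([1,-1,-1.])
def ray(p,uv):
    n=cv2.undistortPoints(np.array([[uv]],float),p["mtx"],p["dist"])[0,0]
    E=p["extrinsics"];return E[:3,3],E[:3,:3]@D@np.array([n[0],n[1],1])
def px2w(p,uv,z):
    o,d=ray(p,uv);return (o+d*(z-o[2])/d[2])[:2]
def proj(p,P):
    E=p["extrinsics"];c=(np.atleast_2d(P)-E[:3,3])@E[:3,:3]@D
    return cv2.projectPoints(c,np.zeros(3),np.zeros(3),p["mtx"],p["dist"])[0][:,0]
def rel(target,yaw):
    """target TCP pos (mm), yaw of tool x in world, tool down -> shift in tool axes mm, turn about tool z"""
    s=read_state();r=R.from_quat(s["ee_rot"]);
    Rt=np.array([[np.cos(yaw),np.sin(yaw),0],[np.sin(yaw),-np.cos(yaw),0],[0,0,-1]])
    print("tool shift",np.round(r.inv().apply(np.array(target)-s["position"]),1),"turn",np.round((r.inv()*R.from_matrix(Rt)).as_rotvec(),3),"t",s["clock"])
def st():
    s=read_state();r=R.from_quat(s["ee_rot"]).as_matrix();print("t",round(s["clock"],2),"pos",s["position"].round(1),"yawx",np.arctan2(r[1,0],r[0,0]).round(3),"z",r[:,2].round(3),"F",s["contact_force"].round(1),"w",s["gripper_width"].round(1),"j",s["joints"].round(2))
E
python3 - <<'E'
from h import *
st()
p=camera_params("top");
for n,uv,z in [("handle",(168,250),120),("dock rim",(300,207),70),("trayL",(369,290),50),("trayR",(457,293),50),("lipL",(366,319),49),("lipR",(462,266),49),("p1",(416,209),35),("p2",(474,227),35),("coup",(411,257),22),("beaker",(227,159),40),("bottle",(389,146),60),("jar",(195,325),60),("docklip",(307,175),69),("whitemark",(165,240),120)]:
    print(n,px2w(p,uv,z).round(0))
im=cv2.imread("pics/top0.png")
a=cv2.resize(im[150:340,255:500],None,fx=3.1,fy=3.1,interpolation=cv2.INTER_CUBIC)
b=cv2.resize(im[215:295,130:220],(270,240),interpolation=cv2.INTER_CUBIC)
a[-240:,:0]=0
a[:240,-270:]=b
cv2.imwrite("pics/c1.png",a);print(a.shape)
E
```

```text
Traceback (most recent call last):
  File "h.py", line 19, in st
    s=read_state();r=R.from_quat(s["ee_rot"]).as_matrix();print("t",round(s["clock"],2),"pos",s["position"].round(1),"yawx",np.arctan2(r[1,0],r[0,0]).round(3),"z",r[:,2].round(3),"F",s["contact_force"].round(1),"w",s["gripper_width"].round(1),"j",s["joints"].round(2))
                                                                                                                                                                                                                       ^^^^^^^^^^^^^^^^^^^^^^^^
AttributeError: 'float' object has no attribute 'round'
```

```bash
sed -i 's/s\["gripper_width"\].round(1)/round(s["gripper_width"],1)/' h.py
python3 - <<'E'
from h import *
st()
p=camera_params("top");
for n,uv,z in [("handle",(168,250),120),("dock rim",(300,207),70),("trayL",(369,290),50),("trayR",(457,293),50),("lipL",(366,319),49),("lipR",(462,266),49),("p1",(416,209),35),("p2",(474,227),35),("coup",(411,257),22),("beaker",(227,159),40),("bottle",(389,146),60),("jar",(195,325),60),("docklip",(307,175),69),("whitemark",(165,240),120)]:
    print(n,px2w(p,uv,z).round(0))
im=cv2.imread("pics/top0.png")
a=cv2.resize(im[150:340,255:500],None,fx=3.1,fy=3.1,interpolation=cv2.INTER_CUBIC)
a[:160,-180:]=cv2.resize(im[215:295,130:220],(180,160),interpolation=cv2.INTER_CUBIC)
cv2.imwrite("pics/c1.png",a);print(a.shape)
E
```

```text
t 0.15 pos [ 176.7 -599.   206.5] yawx -2.855 z [-0.001  0.002 -1.   ] F [-0.  -0.3 -1. ] w 85.3 j [-1.03  0.39  0.01 -0.   -1.19 -0.26]
handle [548. 320.]
dock rim [638.  54.]
trayL [459. -90.]
trayR [ 450. -276.]
lipL [398. -82.]
lipR [ 507. -289.]
p1 [ 633. -197.]
p2 [ 591. -321.]
coup [ 529. -185.]
beaker [751. 214.]
bottle [ 767. -139.]
jar [393. 280.]
docklip [706.  38.]
whitemark [568. 326.]
(589, 760, 3)
```

View pics/c1.png

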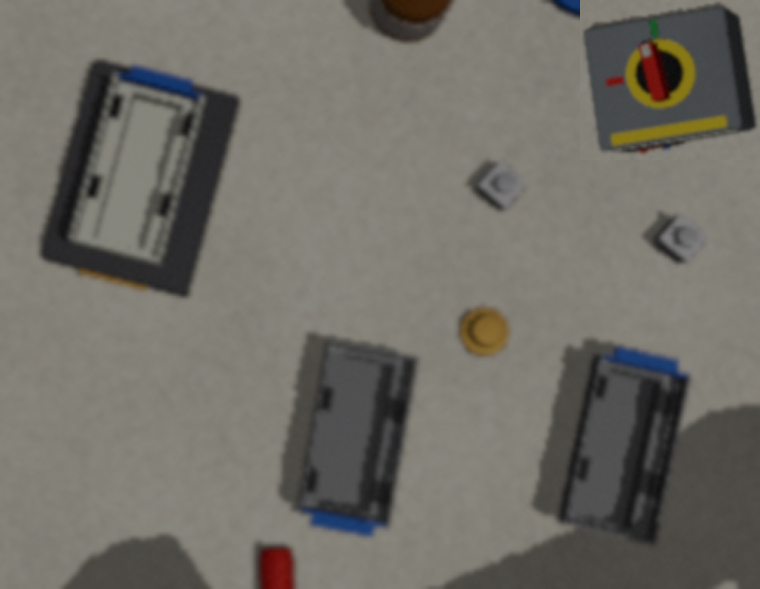

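Two empty loose trays and two parts. The dock lip is up (yaw ≈ -0.22), tray L's lip is opposite and tray R's is the same way. The pointer is near green. I'll go to the isolator first.

```bash
python3 -c "
from h import *
rel([548,320,220],-2.88)"
```

```text
tool shift [-616.1  776.5  -12.3] turn [ 0.002 -0.     0.025] t 0.15
```

Request:
drive_tool:
  moves:
    - [[-0.0257, 0.0324, -0.003, 0, 0, 0, 0], [-0.0257, 0.0324, -0.003, 0, 0, 0, 0], [-0.0257, 0.0324, -0.003, 0, 0, 0, 0], [-0.0257, 0.0324, -0.003, 0, 0, 0, 0], [-0.0257, 0.0324, -0.003, 0, 0, 0, 0], [-0.0257, 0.0324, 0, 0, 0, 0, 0], [-0.0257, 0.0324, 0, 0, 0, 0, 0], [-0.0257, 0.0324, 0, 0, 0, 0, 0]]

```text
clock: 0.82
position: [300.7, -290.8, 222.3]
ee_rot: [-0.143, 0.99, 0.0, 0.0]
contact_force: [1.3, -0.1, 0.5]
gripper_width: 85.4
```

Request:
drive_tool:
  moves:
    - [[-0.0257, 0.0324, 0, 0, 0, 0, 0], [-0.0257, 0.0324, 0, 0, 0, 0, 0], [-0.0257, 0.0324, 0, 0, 0, 0, 0], [-0.0257, 0.0324, 0, 0, 0, 0, 0], [-0.0257, 0.0324, 0, 0, 0, 0, 0], [-0.0257, 0.0324, 0, 0, 0, 0, 0], [-0.0257, 0.0324, 0, 0, 0, 0, 0], [-0.0257, 0.0324, 0, 0, 0, 0, 0]]

```text
clock: 1.48
position: [424.6, 16.3, 222.5]
ee_rot: [-0.143, 0.99, 0.0, 0.0]
contact_force: [-0.2, -0.3, -0.7]
gripper_width: 85.1
```

Request:
drive_tool:
  moves:
    - [[-0.0257, 0.0324, 0, 0, 0, 0, 0], [-0.0257, 0.0324, 0, 0, 0, 0, 0], [-0.0257, 0.0324, 0, 0, 0, 0, 0], [-0.0257, 0.0324, 0, 0, 0, 0, 0], [-0.0257, 0.0324, 0, 0, 0, 0, 0], [-0.0257, 0.0324, 0, 0, 0, 0, 0], [-0.0257, 0.0324, 0, 0, 0, 0, 0], [-0.0257, 0.0324, 0, 0, 0, 0, 0]]

```text
clock: 2.15
position: [548.6, 322.7, 221.9]
ee_rot: [-0.143, 0.99, -0.0, -0.0]
contact_force: [0.5, -0.4, 0.5]
gripper_width: 85.9
```

Request:
drive_tool:
  moves:
    - [[0, 0, 0, 0, 0, 0, 0], [0, 0, 0, 0, 0, 0, 0], [0, 0, 0, 0, 0, 0, 0]]

```text
clock: 2.4
position: [548.0, 320.7, 221.4]
ee_rot: [-0.143, 0.99, -0.001, -0.001]
contact_force: [0.5, -0.2, -0.6]
gripper_width: 85.2
```

```bash
python3 -c "
from h import *
st()
p=camera_params('wrist');im=get_image('wrist');cv2.imwrite('pics/w1.png',im)
import pickle;pickle.dump(p,open('pics/w1.pkl','wb'))"
```

```text
t 2.4 pos [548.  320.7 221.4] yawx -2.855 z [-0.002 -0.001 -1.   ] F [ 0.5 -0.2 -0.6] w 85.2 j [ 0.78  0.39  0.06 -0.   -1.24 -2.07]
```

View pics/w1.png

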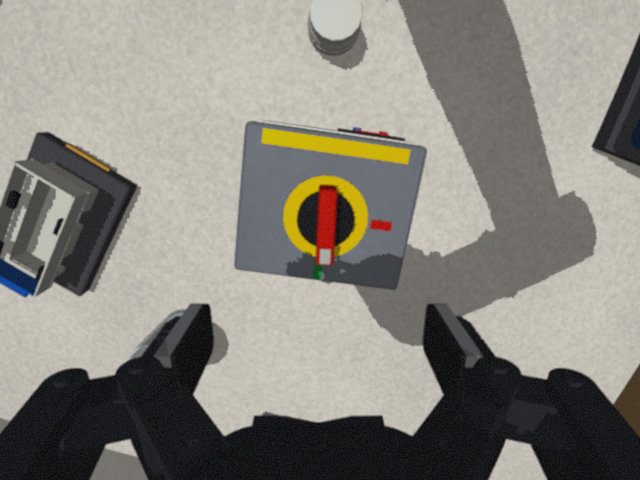

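The wrist view shows the bar from (328,185) to (325,264), with the white mark at (325,257) by the green mark, so it is ON. The red mark is at (381,225).

```bash
python3 -c "
from h import *
import pickle;p=pickle.load(open('pics/w1.pkl','rb'))
a=px2w(p,(328.5,185),120);b=px2w(p,(325,264.5),120);print(a,b,(a+b)/2,np.linalg.norm(a-b))
d=b-a;y=np.arctan2(d[1],d[0]);print(y)
g=px2w(p,(319,273),85);r=px2w(p,(381,225),85);m=(a+b)/2
for q in(g,r):print(q,np.arctan2(*(q-m)[::-1]))
rel([*m,104],y-np.pi)"
```

```text
[513.51538308 318.37666867] [574.05047066 333.8897083 ] [543.78292687 326.13318848] 62.4912091970221
0.2508666252395796
[596.42640013 335.66917104] 0.17919958640663572
[538.8252525 374.0633497] 1.6738651744947997
tool shift [  2.3   7.1 118.1] turn [-0.    -0.001  0.036] t 2.45
```

Request:
drive_tool:
  moves:
    - [[0.0025, 0.007, 0.016, 0, 0, 0.035, 80], [0, 0, 0.025, 0, 0, 0, 80], [0, 0, 0.025, 0, 0, 0, 80], [0, 0, 0.025, 0, 0, 0, 80], [0, 0, 0.018, 0, 0, 0, 80], [0, 0, 0.008, 0, 0, 0, 80], [0, 0, 0, 0, 0, 0, 80], [0, 0, 0, 0, 0, 0, 80]]

```text
clock: 3.12
position: [544.6, 326.4, 106.5]
ee_rot: [-0.125, 0.992, 0.0, 0.001]
contact_force: [-0.1, 0.0, 0.6]
gripper_width: 59.0
```

Request:
drive_tool:
  moves:
    - [[0, 0, 0, 0, 0, 0, 200], [0, 0, 0, 0, 0, 0, 255], [0, 0, 0, 0, 0, 0, 255], [0, 0, 0, 0, 0, 0, 255], [0, 0, 0, 0, 0, 0, 255], [0, 0, 0, 0, 0, 0, 255]]

```text
clock: 3.62
position: [544.1, 327.0, 105.5]
ee_rot: [-0.126, 0.992, 0.0, 0.0]
contact_force: [0.2, 0.8, 0.1]
gripper_width: 0.1
```

```bash
python3 -c "
from h import *
st()
print(read_state()['wrist_torque'])"
```

```text
t 3.62 pos [544.1 327.  105.5] yawx -2.89 z [ 0.  0. -1.] F [0.2 0.8 0.1] w 0.1 j [ 0.8   0.48 -0.1  -0.   -0.98 -2.11]
[ 0.0305111   0.03499492 -0.01516067]
```

The fingers closed on nothing, so I'll take a look.

```bash
python3 -c "
from h import *
im=get_image('wrist');cv2.imwrite('pics/w2.png',im)
p=camera_params('wrist');print(proj(p,[[544,327,120],[544,327,97]]))
p=camera_params('side');print(proj(p,[[544,327,120],[544,327,97]]))
im=get_image('side');cv2.imwrite('pics/s2.png',np.hstack([im[120:300,120:330],im[120:300,120:330]*0]))"
```

```text
[[318.37213117 299.16005537]
 [318.31913884 278.76381992]]
[[216.45363553 195.68910877]
 [217.37927925 205.13952501]]
```

View pics/w2.png

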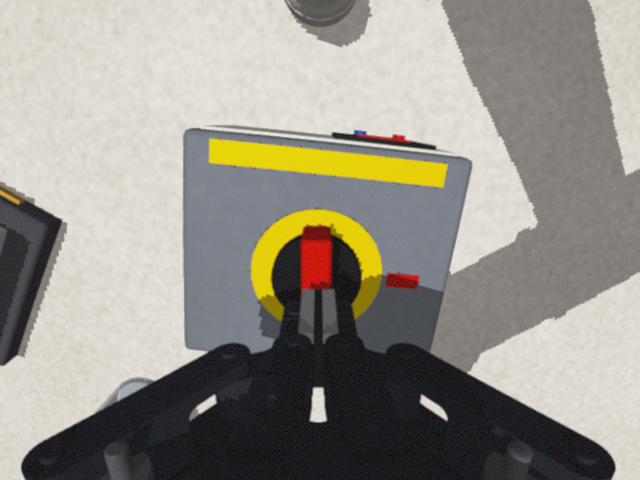

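```bash
python3 -c "
from h import *
import pickle
a=cv2.imread('pics/w1.png');b=cv2.imread('pics/w2.png')
print('w1',[(r,a[r,328].tolist()) for r in range(181,195)]);print([(r,a[r,325].tolist()) for r in range(246,274,2)])
print('w2',[(r,b[r,317].tolist()) for r in range(222,244,2)],[(r,b[r,317].tolist()) for r in range(284,298,2)])
print(b[262,295:340].tolist())
s=cv2.imread('pics/s2.png')[:, :210]
cv2.imwrite('pics/s2c.png',cv2.resize(s[30:130,40:170],None,fx=5,fy=5,interpolation=cv2.INTER_CUBIC))
"
```

```text
w1 [(181, [10, 178, 205]), (182, [10, 180, 206]), (183, [10, 171, 202]), (184, [10, 139, 174]), (185, [10, 82, 124]), (186, [10, 30, 96]), (187, [13, 12, 96]), (188, [15, 15, 95]), (189, [26, 12, 109]), (190, [31, 30, 147]), (191, [11, 22, 169]), (192, [21, 26, 179]), (193, [18, 28, 179]), (194, [23, 36, 181])]
[(246, [8, 17, 176]), (248, [66, 70, 147]), (250, [157, 163, 161]), (252, [166, 169, 167]), (254, [165, 171, 171]), (256, [164, 171, 167]), (258, [166, 171, 167]), (260, [165, 168, 168]), (262, [159, 164, 166]), (264, [95, 97, 134]), (266, [74, 69, 71]), (268, [73, 65, 66]), (270, [65, 63, 60]), (272, [70, 67, 64])]
w2 [(222, [10, 206, 230]), (224, [10, 194, 225]), (226, [9, 90, 144]), (228, [9, 10, 108]), (230, [15, 14, 111]), (232, [27, 26, 115]), (234, [13, 19, 113]), (236, [17, 18, 114]), (238, [11, 23, 111]), (240, [19, 25, 154]), (242, [9, 15, 194])] [(284, [11, 16, 156]), (286, [18, 24, 118]), (288, [18, 17, 114]), (290, [33, 30, 41]), (292, [24, 18, 24]), (294, [31, 24, 28]), (296, [29, 32, 31])]
[[42, 40, 37], [37, 40, 35], [44, 39, 38], [42, 38, 39], [30, 30, 39], [35, 31, 89], [25, 25, 151], [21, 25, 183], [15, 29, 195], [9, 23, 199], [18, 29, 206], [25, 28, 207], [12, 24, 207], [9, 22, 207], [13, 25, 209], [17, 27, 208], [9, 16, 203], [29, 29, 207], [9, 19, 206], [15, 23, 207], [15, 28, 206], [11, 34, 208], [9, 24, 205], [9, 19, 205], [15, 26, 208], [22, 32, 207], [9, 24, 205], [11, 25, 203], [12, 23, 203], [10, 17, 202], [19, 27, 207], [9, 14, 202], [9, 20, 204], [20, 29, 193], [19, 29, 177], [19, 25, 157], [13, 24, 117], [15, 15, 64], [16, 25, 24], [25, 25, 28], [15, 9, 12], [28, 29, 26], [26, 28, 30], [31, 29, 24], [31, 33, 30]]
```

View pics/s2c.png

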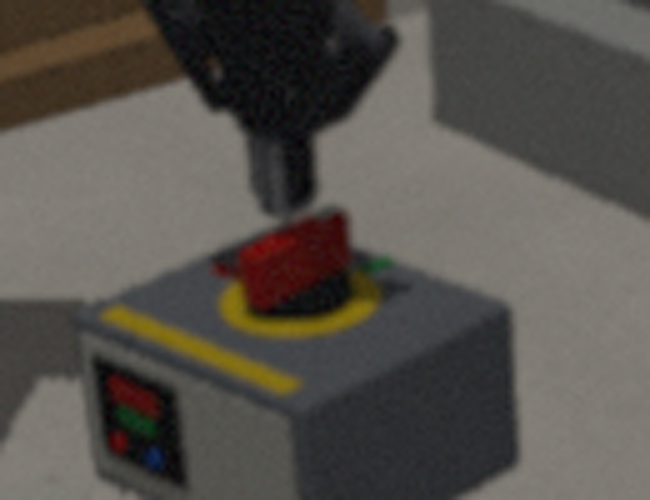

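The side view shows the shut fingertips at or above the bar's top, higher than the TCP reading implies. I'll check this numerically.

```bash
python3 -c "
from h import *
import pickle
p1=pickle.load(open('pics/w1.pkl','rb'));p2=camera_params('wrist');ps=camera_params('side')
def tri(*obs):
    A=np.zeros((3,3));b=np.zeros(3)
    for p,uv in obs:
        o,d=ray(p,uv);d=d/np.linalg.norm(d);M=np.eye(3)-np.outer(d,d);A+=M;b+=M@o
    return np.linalg.solve(A,b)
print('tail top',tri((p1,(328,190)),(p2,(317,239.5))))
print('tip wrist+side',tri((p2,(318,290)),(ps,(217,192))))
x=R.from_quat(read_state()['ee_rot']).as_matrix()[:,0]
c=np.array([544.1,327,0])
for z in (90,97,105,113,120,127): print(z,proj(p2,[c+11*x+[0,0,z],c-11*x+[0,0,z]]).round(0).tolist(),proj(ps,[c+[0,0,z]]).round(1))
E=p2['extrinsics'];print(E[:3,3]-read_state()['position'])
"
```

```text
tail top [518.09658249 319.61608666 114.17165407]
tip wrist+side [539.424905   323.22709429 129.37049829]
90 [[318.0, 254.0], [318.0, 292.0]] [[217.7 208. ]]
97 [[318.0, 259.0], [318.0, 298.0]] [[217.4 205.1]]
105 [[318.0, 265.0], [318.0, 305.0]] [[217.1 201.9]]
113 [[318.0, 271.0], [318.0, 313.0]] [[216.8 198.6]]
120 [[318.0, 277.0], [318.0, 321.0]] [[216.5 195.7]]
127 [[318.0, 284.0], [318.0, 329.0]] [[216.2 192.8]]
[-74.94527368 -19.3511556  166.22479579]
```

Both views agree that the tips really sit about 23 mm behind the reported TCP, not 8 mm ahead. I'll lower accordingly and watch the force.

Request:
drive_tool:
  moves:
    - [[0, 0, 0, 0, 0, 0, 100], [0, 0, 0, 0, 0, 0, 100], [0, 0, 0, 0, 0, 0, 100], [0, 0, 0, 0, 0, 0, 100], [0, 0, 0.01, 0, 0, 0, 100], [0, 0, 0.01, 0, 0, 0, 100], [0, 0, 0.007, 0, 0, 0, 100], [0, 0, 0, 0, 0, 0, 100]]

```text
clock: 4.38
position: [542.6, 325.7, 75.3]
ee_rot: [-0.125, 0.992, -0.001, -0.002]
contact_force: [-0.8, -0.7, 0.0]
gripper_width: 52.0
```

Request:
drive_tool:
  moves:
    - [[0, 0, 0, 0, 0, 0, 200], [0, 0, 0, 0, 0, 0, 255], [0, 0, 0, 0, 0, 0, 255], [0, 0, 0, 0, 0, 0, 255], [0, 0, 0, 0, 0, 0, 255]]

```text
clock: 4.8
position: [544.6, 326.2, 79.0]
ee_rot: [-0.125, 0.992, -0.0, 0.0]
contact_force: [1.5, -3.8, 2.0]
gripper_width: 12.2
```

```bash
python3 -c "
from h import *
st()
print(read_state()['wrist_torque'])"
```

```text
t 4.8 pos [544.6 326.2  79. ] yawx -2.89 z [ 0.001 -0.001 -1.   ] F [ 1.5 -3.8  2. ] w 12.2 j [ 0.79  0.51 -0.13  0.   -0.93 -2.11]
[-0.88096715 -0.39160249 -0.02286671]
```

Request:
drive_tool:
  moves:
    - [[0, 0, 0, 0, 0, -0.12, 255], [0, 0, 0, 0, 0, -0.12, 255], [0, 0, 0, 0, 0, -0.12, 255], [0, 0, 0, 0, 0, -0.12, 255], [0, 0, 0, 0, 0, -0.12, 255], [0, 0, 0, 0, 0, -0.12, 255], [0, 0, 0, 0, 0, 0, 255], [0, 0, 0, 0, 0, 0, 255]]

```text
clock: 5.47
position: [545.2, 325.2, 79.0]
ee_rot: [-0.467, 0.884, -0.001, 0.0]
contact_force: [4.4, -5.7, 1.0]
gripper_width: 12.6
```

Request:
drive_tool:
  moves:
    - [[0, 0, 0, 0, 0, -0.12, 255], [0, 0, 0, 0, 0, -0.12, 255], [0, 0, 0, 0, 0, -0.12, 255], [0, 0, 0, 0, 0, -0.12, 255], [0, 0, 0, 0, 0, -0.12, 255], [0, 0, 0, 0, 0, -0.1, 255], [0, 0, 0, 0, 0, 0, 255], [0, 0, 0, 0, 0, 0, 255]]

```text
clock: 6.13
position: [546.3, 324.9, 79.0]
ee_rot: [0.742, -0.671, 0.002, -0.0]
contact_force: [7.6, -7.5, -0.9]
gripper_width: 13.0
```

```bash
python3 -c "
from h import *
st()
print(read_state()['wrist_torque'])"
```

```text
t 6.13 pos [546.3 324.9  79. ] yawx -1.47 z [ 0.003 -0.002 -1.   ] F [ 7.6 -7.5 -0.9] w 13.0 j [ 0.79  0.51 -0.13  0.   -0.93 -0.69]
[-2.23368425 -2.11715733  0.00811853]
```

Request:
drive_tool:
  moves:
    - [[0, 0, 0, 0, 0, -0.04, 255], [0, 0, 0, 0, 0, -0.04, 255], [0, 0, 0, 0, 0, 0, 255], [0, 0, 0, 0, 0, 0, 255]]

```text
clock: 6.47
position: [546.4, 324.9, 79.0]
ee_rot: [0.767, -0.642, 0.002, -0.0]
contact_force: [7.6, -7.9, -0.4]
gripper_width: 12.8
```

```bash
python3 -c "
from h import *
st()
print(read_state()['wrist_torque'])"
```

```text
t 6.47 pos [546.4 324.9  79. ] yawx -1.393 z [ 0.003 -0.001 -1.   ] F [ 7.6 -7.9 -0.4] w 12.8 j [ 0.79  0.51 -0.13  0.   -0.93 -0.62]
[-2.21964899 -2.27896502 -0.68928803]
```

Torque of 0.69 N·m shows the OFF stop is reached. I'll release, rise and look.

Request:
drive_tool:
  moves:
    - [[0, 0, 0, 0, 0, 0, 60], [0, 0, 0, 0, 0, 0, 60], [0, 0, 0, 0, 0, 0, 60], [0, 0, 0, 0, 0, 0, 60], [0, 0, -0.03, 0, 0, 0, 60], [0, 0, -0.04, 0, 0, 0, 60], [0, 0, -0.04, 0, 0, 0, 60], [0, 0, -0.03, 0, 0, 0, 0]]

```text
clock: 7.13
position: [544.6, 327.8, 222.2]
ee_rot: [0.769, -0.64, 0.001, -0.002]
contact_force: [0.8, 1.2, -0.2]
gripper_width: 75.6
```

```bash
python3 - <<'E'
from h import *
st()
p=camera_params('wrist');im=get_image('wrist')
hsv=cv2.cvtColor(im,cv2.COLOR_BGR2HSV)
# white-ish mark adjoining red: report red blob rect
m=((hsv[...,0]<6)|(hsv[...,0]>174))&(hsv[...,1]>180)&(hsv[...,2]>120)
n,l,s,c=cv2.connectedComponentsWithStats(m.astype(np.uint8))
for i in range(1,n):
    if s[i,4]>60: print(s[i],c[i].round(1),px2w(p,c[i],118).round(1))
cv2.imwrite('pics/w3.png',im[100:400,150:550])
rel([640,-197,200],-2.6)
E
```

```text
t 7.13 pos [544.6 327.8 222.2] yawx -1.389 z [ 0.003  0.002 -1.   ] F [ 0.8  1.2 -0.2] w 75.6 j [ 0.8   0.39  0.06  0.   -1.23 -0.61]
[ 307  186   20   76 1083] [316.7 217.6] [546.8 320.3]
tool shift [534.6   5.3  25.8] turn [-0.009  0.014  1.212] t 7.1833
```

View pics/w3.png

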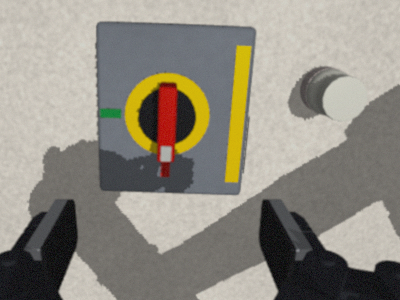

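The pointer (165,153 in the crop) is at the red mark: OFF. Next, the parts.

```bash
python3 -c "
from h import *
rel([590,-235,230],-1.79)"
```

```text
tool shift [562.7  60.9  -5.2] turn [-0.014  0.009  0.402] t 7.1833
```

Request:
drive_tool:
  moves:
    - [[0.035, 0.0038, 0, 0, 0, 0, 0], [0.035, 0.0038, 0, 0, 0, 0, 0], [0.035, 0.0038, 0, 0, 0, 0, 0], [0.035, 0.0038, 0, 0, 0, 0, 0], [0.035, 0.0038, 0, 0, 0, 0, 0], [0.035, 0.0038, 0, 0, 0, 0, 0], [0.035, 0.0038, 0, 0, 0, 0, 0], [0.035, 0.0038, 0, 0, 0, 0, 0]]

```text
clock: 7.85
position: [564.2, 44.9, 218.3]
ee_rot: [0.768, -0.64, -0.0, -0.0]
contact_force: [1.2, -0.4, -0.4]
gripper_width: 85.3
```

Request:
drive_tool:
  moves:
    - [[0.035, 0.0038, 0, 0, 0, 0, 0], [0.035, 0.0038, 0, 0, 0, 0, 0], [0.035, 0.0038, 0, 0, 0, 0, 0], [0.035, 0.0038, 0, 0, 0, 0, 0], [0.035, 0.0038, 0, 0, 0, 0, 0], [0.035, 0.0038, 0, 0, 0, 0, 0], [0.035, 0.0038, 0, 0, 0, 0, 0], [0.035, 0.0038, 0, 0, 0, 0, 0]]

```text
clock: 8.52
position: [585.1, -236.0, 218.2]
ee_rot: [0.768, -0.64, -0.0, -0.0]
contact_force: [1.1, 0.0, 0.2]
gripper_width: 85.3
```

Request:
drive_tool:
  moves:
    - [[0, 0, 0, 0, 0, 0.1, 0], [0, 0, 0, 0, 0, 0.1, 0], [0, 0, 0, 0, 0, 0.1, 0], [0, 0, 0, 0, 0, 0.1, 0], [0, 0, 0, 0, 0, 0, 0], [0, 0, 0, 0, 0, 0, 0]]

```text
clock: 9.02
position: [585.1, -234.5, 218.1]
ee_rot: [-0.627, 0.779, 0.0, 0.0]
contact_force: [-0.6, 0.5, -0.3]
gripper_width: 85.6
```

```bash
python3 -c "
from h import *
st()
p=camera_params('wrist');im=get_image('wrist');cv2.imwrite('pics/w4.png',im)
import pickle;pickle.dump(p,open('pics/w4.pkl','wb'))"
```

```text
t 9.02 pos [ 585.1 -234.5  218.1] yawx -1.787 z [-0.  0. -1.] F [-0.6  0.5 -0.3] w 85.6 j [-0.12  0.39  0.04 -0.   -1.22 -0.09]
```

View pics/w4.png

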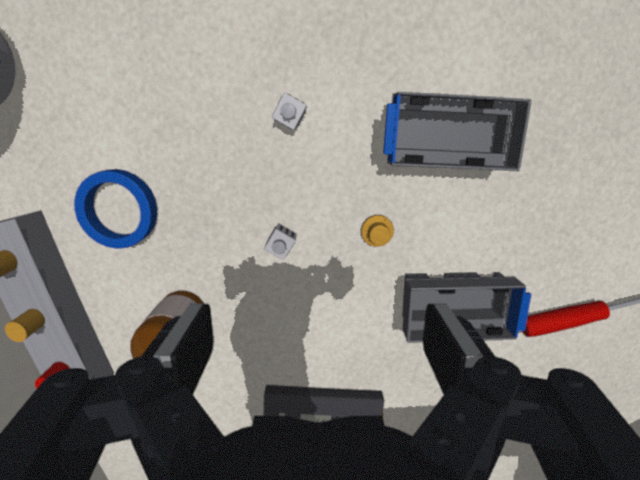

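This view shows part A's neck at (288,110), part B's neck at (280,246), the coupling at (377,231), tray R with its lip at (392,132), and tray L with its lip at (520,310).

```bash
python3 - <<'E'
from h import *
import pickle;p=pickle.load(open('pics/w4.pkl','rb'))
print('A',px2w(p,(288,109),35),'B',px2w(p,(279,246),35),'coupling',px2w(p,(378,232),22))
for a,b in [((281,94),(306,102)),((277,226),(296,232))]:
    d=px2w(p,b,26)-px2w(p,a,26);print(np.linalg.norm(d),np.arctan2(d[1],d[0]))
for n,box in (('R',(380,90,402,170)),('L',(505,280,535,345))):
    im=cv2.imread('pics/w4.png');h=cv2.cvtColor(im,cv2.COLOR_BGR2HSV)
    m=((h[...,0]>100)&(h[...,0]<125)&(h[...,1]>150)&(h[...,2]>60)).astype(np.uint8)
    k=np.zeros_like(m);k[box[1]:box[3],box[0]:box[2]]=1
    r=cv2.minAreaRect(cv2.findNonZero(m*k));q=cv2.boxPoints(r);print(n,r,[px2w(p,x,50).round(0).tolist() for x in q])
im=cv2.imread('pics/w4.png');v=np.hstack([cv2.resize(im[y-35:y+35,x-35:x+35],(390,390),interpolation=cv2.INTER_CUBIC) for x,y in((288,110),(280,242))]);cv2.imwrite('pics/c4.png',v)
E
```

```text
A [ 591.99908563 -327.58482832] B [ 631.93983865 -202.24756975] coupling [ 530.82324865 -191.06501395]
24.042251800648906 2.6240368439761976
20.201255019793447 2.6048211276152076
R ((391.255859375, 128.17352294921875), (11.887956619262695, 67.33952331542969), 4.39870548248291) [[518.0, -265.0], [504.0, -320.0], [494.0, -318.0], [508.0, -262.0]]
L ((518.0721435546875, 311.78033447265625), (18.627004623413086, 48.81035614013672), 8.746162414550781) [[419.0, -58.0], [408.0, -114.0], [389.0, -106.0], [399.0, -50.0]]
```

View pics/c4.png

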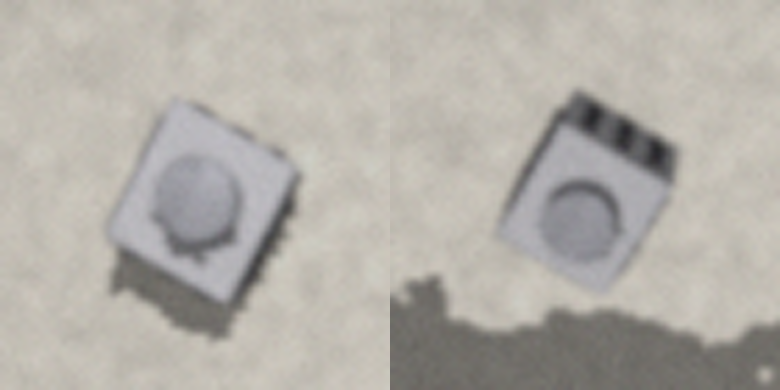

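```bash
python3 -c "
from h import *
rel([592,-327.5,100],-1.787)
rel([592,-327.5,-12],-2.35)"
```

```text
tool shift [ 89.4 -26.6 118.2] turn [0. 0. 0.] t 9.0667
tool shift [ 89.4 -26.6 230.2] turn [0.    0.    0.563] t 9.0667
```

Request:
drive_tool:
  moves:
    - [[0.0179, -0.0053, 0.0236, 0, 0, 0, 60], [0.0179, -0.0053, 0.0236, 0, 0, 0, 60], [0.0179, -0.0053, 0.0236, 0, 0, 0, 60], [0.0179, -0.0053, 0.0236, 0, 0, 0, 60], [0.0179, -0.0053, 0.0236, 0, 0, 0, 60], [0, 0, 0.01, 0, 0, 0.112, 60], [0, 0, 0.01, 0, 0, 0.113, 60], [0, 0, 0.01, 0, 0, 0.113, 60]]

```text
clock: 9.73
position: [591.3, -328.3, 69.1]
ee_rot: [-0.484, 0.875, 0.0, -0.0]
contact_force: [0.1, 0.5, 0.3]
gripper_width: 65.5
```

Request:
drive_tool:
  moves:
    - [[0, 0, 0, 0, 0, 0.113, 60], [0, 0, 0, 0, 0, 0.112, 60], [0, 0, 0.025, 0, 0, 0, 60], [0, 0, 0.025, 0, 0, 0, 60], [0, 0, 0.018, 0, 0, 0, 60], [0, 0, 0.014, 0, 0, 0, 60], [0, 0, 0, 0, 0, 0, 60], [0, 0, 0, 0, 0, 0, 60]]

```text
clock: 10.4
position: [591.3, -327.8, -12.3]
ee_rot: [-0.385, 0.923, 0.0, -0.001]
contact_force: [-0.0, 0.2, 0.9]
gripper_width: 65.3
```

Request:
drive_tool:
  moves:
    - [[0, 0, 0, 0, 0, 0, 120], [0, 0, 0, 0, 0, 0, 150], [0, 0, 0, 0, 0, 0, 180], [0, 0, 0, 0, 0, 0, 220], [0, 0, 0, 0, 0, 0, 255], [0, 0, 0, 0, 0, 0, 255], [0, 0, 0, 0, 0, 0, 255]]

```text
clock: 10.98
position: [592.5, -328.4, -10.0]
ee_rot: [-0.384, 0.923, -0.001, 0.001]
contact_force: [-0.3, 1.3, 6.6]
gripper_width: 22.3
```

```bash
python3 -c "
from h import *
st()"
```

```text
t 10.98 pos [ 592.5 -328.4  -10. ] yawx -2.352 z [ 0.002 -0.001 -1.   ] F [-0.3  1.3  6.6] w 22.3 j [-0.27  0.67 -0.09  0.   -0.81 -0.51]
```

Gripped (22.3 reading; the bar read about 1.5 low as well). The 6.6 N upward force means the tips just touch the bench, so the tips lie about 10 mm behind the TCP. Lift, then over tray R.

```bash
python3 -c "
from h import *
rel([453,-278,80],-2.352)
rel([453,-278,-6],-1.82)"
```

```text
tool shift [ 62.4 134.3 -90.4] turn [-0.002  0.001 -0.   ] t 10.9833
tool shift [ 62.5 134.5  -4.4] turn [-0.003  0.    -0.532] t 10.9833
```

Request:
drive_tool:
  moves:
    - [[0, 0, -0.02, 0, 0, 0, 255], [0, 0, -0.03, 0, 0, 0, 255], [0, 0, -0.03, 0, 0, 0, 255], [0, 0, -0.01, 0, 0, 0, 255], [0, 0, 0, 0, 0, 0, 255]]

```text
clock: 11.4
position: [593.5, -328.8, 81.9]
ee_rot: [-0.384, 0.923, -0.002, 0.003]
contact_force: [0.3, -0.8, 0.1]
gripper_width: 22.5
```

Request:
drive_tool:
  moves:
    - [[0.0104, 0.0224, 0, 0, 0, 0, 255], [0.0104, 0.0224, 0, 0, 0, 0, 255], [0.0104, 0.0224, 0, 0, 0, 0, 255], [0.0104, 0.0224, 0, 0, 0, 0, 255], [0.0104, 0.0224, 0, 0, 0, 0, 255], [0.0104, 0.0224, 0, 0, 0, 0, 255], [0, 0, 0, 0, 0, 0, 255], [0, 0, 0, 0, 0, 0, 255]]

```text
clock: 12.07
position: [450.0, -276.9, 77.0]
ee_rot: [-0.384, 0.923, 0.001, -0.001]
contact_force: [0.5, 0.2, 0.2]
gripper_width: 22.4
```

Request:
drive_tool:
  moves:
    - [[0, 0, 0, 0, 0, -0.107, 255], [0, 0, 0, 0, 0, -0.107, 255], [0, 0, 0, 0, 0, -0.106, 255], [0, 0, 0, 0, 0, -0.106, 255], [0, 0, 0, 0, 0, -0.106, 255], [0, 0, 0, 0, 0, 0, 255], [0, 0, 0, 0, 0, 0, 255]]

```text
clock: 12.65
position: [452.4, -277.7, 77.4]
ee_rot: [-0.612, 0.791, 0.0, -0.0]
contact_force: [0.1, -0.6, -0.3]
gripper_width: 22.1
```

```bash
python3 -c "
from h import *
st()
p=camera_params('wrist');im=get_image('wrist');cv2.imwrite('pics/w5.png',im)
import pickle;pickle.dump(p,open('pics/w5.pkl','wb'))"
```

```text
t 12.65 pos [ 452.4 -277.7   77.4] yawx -1.824 z [-0.001  0.    -1.   ] F [ 0.1 -0.6 -0.3] w 22.1 j [-0.24  0.36 -0.4  -0.   -0.81 -0.01]
```

View pics/w5.png

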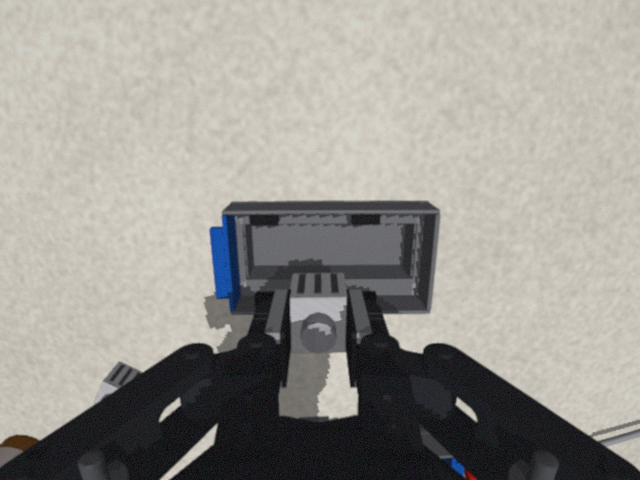

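The part is held over the tray. The rim corners are about (224,211), (438,211), (432,312) and (232,312).

```bash
python3 -c "
from h import *
import pickle;p=pickle.load(open('pics/w5.pkl','rb'))
q=np.array([px2w(p,x,50) for x in((224,211),(438,211),(432,312),(232,312))]);c=q.mean(0);print(q.round(1),c)
print([np.linalg.norm(q[i]-q[i-1]).round(1) for i in range(4)])
d=q[0]-q[1]+q[3]-q[2];y=np.arctan2(d[1],d[0]);print('yaw',y)
t=c+8*np.array([np.cos(y),np.sin(y)]);rel([*t,-6],y-np.pi/2)"
```

```text
[[ 493.6 -320.8]
 [ 380.8 -291.6]
 [ 393.7 -231.1]
 [ 509.1 -261.3]] [ 444.29211472 -276.21044304]
[np.float64(61.5), np.float64(116.5), np.float64(61.8), np.float64(119.2)]
yaw -0.2544616165509117
tool shift [ 0.7  0.1 83.6] turn [0.001 0.    0.002] t 12.7
```

Request:
drive_tool:
  moves:
    - [[0.0005, 0, 0.02, 0, 0, 0, 255], [0, 0, 0.02, 0, 0, 0, 255], [0, 0, 0.02, 0, 0, 0, 255], [0, 0, 0.013, 0, 0, 0, 255], [0, 0, 0.006, 0, 0, 0, 255], [0, 0, 0.0035, 0, 0, 0, 255], [0, 0, 0, 0, 0, 0, 255], [0, 0, 0, 0, 0, 0, 255]]

```text
clock: 13.37
position: [452.7, -278.3, -3.7]
ee_rot: [-0.613, 0.79, -0.001, 0.0]
contact_force: [0.3, 0.1, -0.0]
gripper_width: 22.5
```

Request:
drive_tool:
  moves:
    - [[0, 0, 0, 0, 0, 0, 200], [0, 0, 0, 0, 0, 0, 140], [0, 0, 0, 0, 0, 0, 140], [0, 0, 0, 0, 0, 0, 140], [0, 0, -0.02, 0, 0, 0, 140], [0, 0, -0.04, 0, 0, 0, 140], [0, 0, -0.04, 0, 0, 0, 100], [0, 0, 0, 0, 0, 0, 60]]

```text
clock: 14.03
position: [457.4, -280.3, 104.0]
ee_rot: [-0.614, 0.789, -0.007, 0.004]
contact_force: [-0.1, -0.6, 1.4]
gripper_width: 61.5
```

```bash
python3 -c "
from h import *
st()
rel([632,-202,80],-1.82)
rel([632,-202,-9],-2.36)
import pickle;p=camera_params('wrist');cv2.imwrite('pics/w6.png',get_image('wrist'))
pickle.dump(p,open('pics/w6.pkl','wb'))"
```

```text
t 14.03 pos [ 457.4 -280.3  104. ] yawx -1.819 z [ 0.015 -0.007 -1.   ] F [-0.1 -0.6  1.4] w 61.5 j [-0.25  0.33 -0.37  0.   -0.86 -0.  ]
tool shift [-118.8 -149.6   26.2] turn [-0.016 -0.003  0.001] t 14.0333
tool shift [-119.  -148.2  115.2] turn [-0.017  0.002  0.541] t 14.0333
```

Request:
drive_tool:
  moves:
    - [[-0.0197, -0.0258, 0, 0, 0, 0, 60], [-0.0197, -0.0258, 0, 0, 0, 0, 60], [-0.0197, -0.0258, 0, 0, 0, 0, 60], [-0.0197, -0.0258, 0, 0, 0, 0, 60], [-0.0197, -0.0258, 0, 0, 0, 0, 60], [-0.0197, -0.0258, 0, 0, 0, 0, 60], [0, 0, 0.01, 0, 0, 0.108, 60], [0, 0, 0.01, 0, 0, 0.108, 60]]

```text
clock: 14.75
position: [632.7, -200.5, 74.3]
ee_rot: [-0.523, 0.852, 0.0, 0.0]
contact_force: [-0.4, 0.3, -0.2]
gripper_width: 65.4
```

Request:
drive_tool:
  moves:
    - [[0, 0, 0, 0, 0, 0.108, 60], [0, 0, 0, 0, 0, 0.108, 60], [0, 0, 0, 0, 0, 0.108, 60], [0, 0, 0, 0, 0, 0, 60], [0, 0, 0, 0, 0, 0, 60], [0, 0, 0, 0, 0, 0, 60]]

```text
clock: 15.25
position: [630.9, -201.8, 75.3]
ee_rot: [-0.382, 0.924, 0.0, -0.0]
contact_force: [-0.3, -0.2, -0.0]
gripper_width: 65.4
```

```bash
python3 - <<'E'
from h import *
import pickle
st()
p=camera_params('wrist');im=get_image('wrist')
cv2.imwrite('pics/w7.png',im);pickle.dump(p,open('pics/w7.pkl','wb'))
a=proj(p,[[632,-202,35]])[0];print('expected B',a)
rel([632,-202,-9],-2.36)
o=cv2.imread('pics/w6.png');print(o.shape)
v=np.hstack([im,o])
cv2.imwrite('pics/c7.png',cv2.resize(v,(800,300),interpolation=cv2.INTER_AREA))
E
```

```text
t 15.25 pos [ 630.9 -201.8   75.3] yawx -2.359 z [-0.001  0.    -1.   ] F [-0.3 -0.2 -0. ] w 65.4 j [-0.07  0.56 -0.06 -0.   -0.96 -0.72]
expected B [316.16883527 258.31789214]
tool shift [-0.6 -0.8 84.4] turn [ 0.001 -0.     0.001] t 15.3
(480, 640, 3)
```

View pics/c7.png

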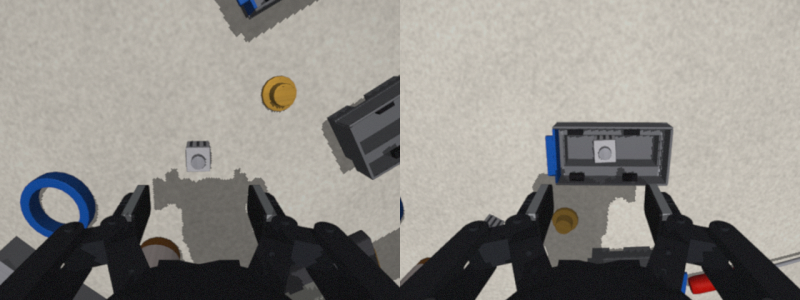

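Right half: part A sits upright in tray R. Left half: part B is where expected (317,259). Grasp it.

Request:
drive_tool:
  moves:
    - [[0, -0.001, 0.025, 0, 0, 0, 60], [0, 0, 0.025, 0, 0, 0, 60], [0, 0, 0.02, 0, 0, 0, 60], [0, 0, 0.014, 0, 0, 0, 60], [0, 0, 0, 0, 0, 0, 60], [0, 0, 0, 0, 0, 0, 120], [0, 0, 0, 0, 0, 0, 150], [0, 0, 0, 0, 0, 0, 180]]

```text
clock: 15.97
position: [633.1, -202.7, -6.5]
ee_rot: [-0.381, 0.925, -0.001, 0.001]
contact_force: [0.6, 0.3, 0.9]
gripper_width: 29.6
```

Request:
drive_tool:
  moves:
    - [[0, 0, 0, 0, 0, 0, 220], [0, 0, 0, 0, 0, 0, 255], [0, 0, 0, 0, 0, 0, 255], [0, 0, 0, 0, 0, 0, 255]]

```text
clock: 16.3
position: [633.2, -202.7, -6.3]
ee_rot: [-0.381, 0.925, -0.001, 0.001]
contact_force: [-0.6, -0.4, 6.4]
gripper_width: 22.2
```

Request:
drive_tool:
  moves:
    - [[0, 0, -0.02, 0, 0, 0, 255], [0, 0, -0.03, 0, 0, 0, 255], [0, 0, -0.03, 0, 0, 0, 255], [0, 0, -0.01, 0, 0, 0, 255], [0, 0, 0, 0, 0, 0, 255], [0, 0, 0, 0, 0, 0, 255]]

```text
clock: 16.8
position: [631.6, -202.3, 81.5]
ee_rot: [-0.38, 0.925, 0.0, 0.0]
contact_force: [-0.1, -0.2, -1.4]
gripper_width: 22.3
```

```bash
python3 - <<'E'
from h import *
st()
# tray L estimate from top picture / w4: centre (459,-90), yaw ~2.9
rel([459-8*np.cos(.23)*1,-90+2,82],-2.36)
print(-0.25-np.pi/2)
E
```

```text
t 16.8 pos [ 631.6 -202.3   81.5] yawx -2.361 z [ 0.     0.001 -1.   ] F [-0.1 -0.2 -1.4] w 22.3 j [-0.07  0.55 -0.05 -0.   -0.97 -0.72]
tool shift [ 47.8 208.1  -0.4] turn [ 0.001  0.001 -0.001] t 16.8
-1.8207963267948966
```

Request:
drive_tool:
  moves:
    - [[0.0068, 0.0297, 0, 0, 0, 0, 255], [0.0068, 0.0297, 0, 0, 0, 0, 255], [0.0068, 0.0297, 0, 0, 0, 0, 255], [0.0068, 0.0297, 0, 0, 0, 0, 255], [0.0068, 0.0297, 0, 0, 0, 0, 255], [0.0068, 0.0297, 0, 0, 0, 0, 255], [0.0068, 0.0297, 0, 0, 0, 0, 255], [0, 0, 0, 0, 0, 0, 255]]

```text
clock: 17.47
position: [444.0, -87.2, 79.3]
ee_rot: [-0.381, 0.925, 0.002, -0.004]
contact_force: [-0.6, 0.0, -0.8]
gripper_width: 22.1
```

Request:
drive_tool:
  moves:
    - [[0, 0, 0, 0, 0, -0.108, 255], [0, 0, 0, 0, 0, -0.108, 255], [0, 0, 0, 0, 0, -0.108, 255], [0, 0, 0, 0, 0, -0.108, 255], [0, 0, 0, 0, 0, -0.108, 255], [0, 0, 0, 0, 0, 0, 255], [0, 0, 0, 0, 0, 0, 255], [0, 0, 0, 0, 0, 0, 255]]

```text
clock: 18.13
position: [451.2, -88.5, 80.9]
ee_rot: [-0.612, 0.791, 0.001, -0.001]
contact_force: [0.3, -0.1, -0.4]
gripper_width: 22.1
```

```bash
python3 -c "
from h import *
st()
p=camera_params('wrist');im=get_image('wrist');cv2.imwrite('pics/w8.png',im)
import pickle;pickle.dump(p,open('pics/w8.pkl','wb'))"
```

```text
t 18.13 pos [451.2 -88.5  80.9] yawx -1.823 z [-0.002 -0.    -1.   ] F [ 0.3 -0.1 -0.4] w 22.1 j [ 0.16  0.25 -0.56 -0.   -0.76 -0.41]
```

View pics/w8.png

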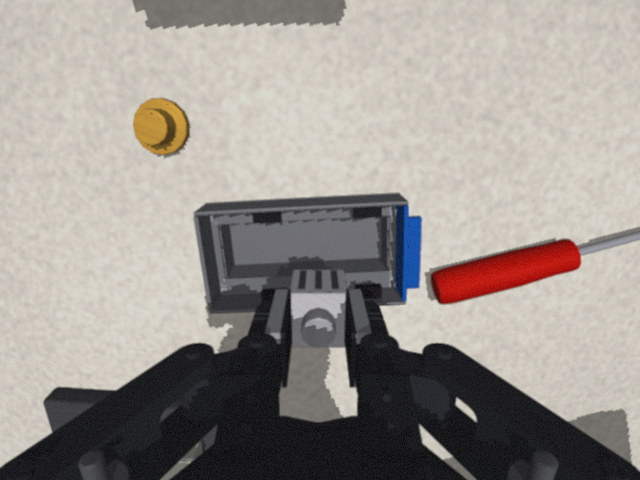

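Tray L's rim corners are about (197,212), (408,204), (406,302) and (208,312). The coupling at (162,126) is undisturbed.

```bash
python3 -c "
from h import *
import pickle;p=pickle.load(open('pics/w8.pkl','rb'))
q=np.array([px2w(p,x,50) for x in((408,204),(197,212),(208,312),(406,302))]);c=q.mean(0);print(q.round(1),c)
print([np.linalg.norm(q[i]-q[i-1]).round(1) for i in range(4)])
d=q[0]-q[1]+q[3]-q[2];y=np.arctan2(d[1],d[0]);print('yaw',y, 'coupling',px2w(p,(157,126),22))
t=c+8*np.array([np.cos(y),np.sin(y)]);rel([*t,-2],y+np.pi/2)"
```

```text
[[ 394.1 -109.4]
 [ 508.2 -134.4]
 [ 523.4  -74.1]
 [ 405.9  -50.6]] [457.90117611 -92.13639931]
[np.float64(60.0), np.float64(116.7), np.float64(62.2), np.float64(119.8)]
yaw 2.935446832464341 coupling [ 524.64380881 -186.42575956]
tool shift [ 2.2  0.6 83.1] turn [ 0.002 -0.    -0.046] t 18.1833
```

Request:
drive_tool:
  moves:
    - [[0.002, 0.0005, 0.02, 0, 0, -0.046, 255], [0, 0, 0.02, 0, 0, 0, 255], [0, 0, 0.02, 0, 0, 0, 255], [0, 0, 0.012, 0, 0, 0, 255], [0, 0, 0.006, 0, 0, 0, 255], [0, 0, 0.004, 0, 0, 0, 255], [0, 0, 0, 0, 0, 0, 255], [0, 0, 0, 0, 0, 0, 255]]

```text
clock: 18.85
position: [451.4, -90.1, 0.2]
ee_rot: [-0.631, 0.775, -0.0, 0.0]
contact_force: [0.5, -0.6, -0.4]
gripper_width: 21.9
```

Request:
drive_tool:
  moves:
    - [[0, 0, 0, 0, 0, 0, 200], [0, 0, 0, 0, 0, 0, 140], [0, 0, 0, 0, 0, 0, 140], [0, 0, 0, 0, 0, 0, 140], [0, 0, -0.02, 0, 0, 0, 140], [0, 0, -0.04, 0, 0, 0, 140], [0, 0, -0.04, 0, 0, 0, 60], [0, 0, 0, 0, 0, -0.115, 0]]

```text
clock: 19.52
position: [456.3, -90.1, 107.3]
ee_rot: [-0.676, 0.737, -0.005, 0.006]
contact_force: [1.2, 0.8, 0.3]
gripper_width: 61.4
```

Request:
drive_tool:
  moves:
    - [[0, 0, 0, 0, 0, -0.115, 0], [0, 0, 0, 0, 0, -0.115, 0], [0, 0, 0, 0, 0, -0.115, 0], [0, 0, 0, 0, 0, -0.115, 0], [0, 0, 0, 0, 0, -0.115, 0], [0, 0, 0, 0, 0, -0.115, 0], [0, 0, 0, 0, 0, -0.115, 0], [0, 0, 0, 0, 0, -0.115, 0]]

```text
clock: 20.18
position: [450.8, -90.2, 100.0]
ee_rot: [0.933, -0.359, 0.0, -0.0]
contact_force: [-0.9, -0.2, 0.6]
gripper_width: 85.7
```

Request:
drive_tool:
  moves:
    - [[0, 0, 0, 0, 0, -0.115, 0], [0, 0, 0, 0, 0, -0.115, 0], [0, 0, 0, 0, 0, -0.115, 0], [0, 0, 0, 0, 0, -0.115, 0], [0, 0, 0, 0, 0, 0, 0], [0, 0, 0, 0, 0, 0, 0], [0, 0, 0, 0, 0, 0, 0]]

```text
clock: 20.77
position: [450.8, -90.2, 99.9]
ee_rot: [0.99, -0.141, 0.0, -0.0]
contact_force: [-0.4, -1.0, 0.3]
gripper_width: 85.5
```

```bash
python3 -c "
from h import *
st()
rel([458,-92,2],-0.206)
p=camera_params('wrist');im=get_image('wrist');cv2.imwrite('pics/w9.png',im)
import pickle;pickle.dump(p,open('pics/w9.pkl','wb'))"
```

```text
t 20.77 pos [450.8 -90.2  99.9] yawx -0.282 z [ 0.  0. -1.] F [-0.4 -1.   0.3] w 85.5 j [ 0.16  0.22 -0.54 -0.   -0.81  1.13]
tool shift [ 7.4 -0.2 97.9] turn [-0.    -0.    -0.076] t 20.7667
```

View pics/w9.png

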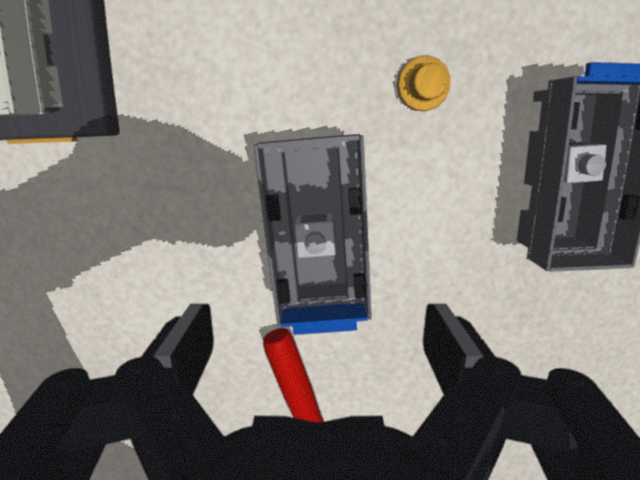

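Part B is standing in tray L (neck 316,241) and part A in tray R (590,163). I'll refine tray L's pose for the grasp.

```bash
python3 - <<'E'
from h import *
import pickle;p=pickle.load(open('pics/w9.pkl','rb'))
def model(c,y,z0=0):
    r=np.array([[np.cos(y),-np.sin(y)],[np.sin(y),np.cos(y)]])
    pts=[(60,32,50),(-60,32,50),(-60,-32,50),(60,-32,50),(68,22,49),(68,-22,49)]
    return np.array([[*(r@np.array(a[:2])+c),a[2]+z0] for a in pts])
for c,y in(((458,-92),2.935),((458,-92),2.90)): print(proj(p,model(np.array(c),y)).round(0).tolist())
im=cv2.imread('pics/w9.png');g=cv2.cvtColor(im,cv2.COLOR_BGR2GRAY)
h=cv2.cvtColor(im,cv2.COLOR_BGR2HSV);m=((h[...,0]>100)&(h[...,0]<125)&(h[...,1]>150)&(h[...,2]>50)).astype(np.uint8);m[:290]=0;m[:,400:]=0
# outer-most lip edge: last blue row per column
pts=[(u,np.nonzero(m[:,u])[0].max()) for u in range(290,356,4)];f=np.polyfit(*zip(*pts),1);print('lip edge',pts[0],pts[-1],f, 'cols',np.nonzero(m[324:334].sum(0))[0][[0,-1]])
# right rim outer edge: dark->bright along rows
for r in (160,220,280,310):
    row=g[r,345:385].astype(int);print(r,'right',345+np.argmax(np.diff(row)),'left',240+np.argmin(np.diff(g[r,240:300].astype(int))))
for u in(280,310,340): print(u,'far',[(v,int(g[v,u])) for v in range(132,150,2)])
E
```

```text
[[372.0, 321.0], [365.0, 136.0], [253.0, 144.0], [276.0, 328.0], [357.0, 332.0], [292.0, 336.0]]
[[368.0, 323.0], [368.0, 137.0], [257.0, 142.0], [273.0, 326.0], [354.0, 333.0], [289.0, 335.0]]
lip edge (290, np.int64(325)) (354, np.int64(329)) [-3.12500000e-02  3.40709559e+02] cols [281 355]
160 right 364 left 247
220 right 366 left 262
280 right 369 left 262
310 right 370 left 274
280 far [(132, 118), (134, 122), (136, 121), (138, 123), (140, 89), (142, 107), (144, 116), (146, 118), (148, 128)]
310 far [(132, 121), (134, 118), (136, 120), (138, 73), (140, 115), (142, 120), (144, 121), (146, 119), (148, 124)]
340 far [(132, 118), (134, 107), (136, 82), (138, 126), (140, 126), (142, 125), (144, 123), (146, 124), (148, 120)]
```

The model fits within 1–2 px: tray L is at (459,-92), yaw 2.935. Grasp the tray.

Request:
drive_tool:
  moves:
    - [[0.0084, -0.0002, 0.02, 0, 0, -0.076, 0], [0, 0, 0.025, 0, 0, 0, 0], [0, 0, 0.025, 0, 0, 0, 0], [0, 0, 0.02, 0, 0, 0, 0], [0, 0, 0.01, 0, 0, 0, 0], [0, 0, 0, 0, 0, 0, 0], [0, 0, 0, 0, 0, 0, 0]]

```text
clock: 21.4
position: [458.9, -92.4, -0.4]
ee_rot: [0.995, -0.102, -0.001, 0.0]
contact_force: [0.6, -0.2, 0.7]
gripper_width: 85.3
```

Request:
drive_tool:
  moves:
    - [[0, 0, 0, 0, 0, 0, 50], [0, 0, 0, 0, 0, 0, 80], [0, 0, 0, 0, 0, 0, 120], [0, 0, 0, 0, 0, 0, 200], [0, 0, 0, 0, 0, 0, 255], [0, 0, 0, 0, 0, 0, 255], [0, 0, 0, 0, 0, 0, 255]]

```text
clock: 21.98
position: [460.1, -92.2, 1.3]
ee_rot: [0.995, -0.102, 0.001, -0.0]
contact_force: [-1.8, 1.2, 6.5]
gripper_width: 62.8
```

```bash
python3 -c "
from h import *
st()"
```

```text
t 21.98 pos [460.1 -92.2   1.3] yawx -0.203 z [ 0.003  0.    -1.   ] F [-1.8  1.2  6.5] w 62.8 j [ 0.15  0.4  -0.62  0.   -0.55  1.22]
```

Request:
drive_tool:
  moves:
    - [[0, 0, -0.01, 0, 0, 0, 255], [0, 0, -0.02, 0, 0, 0, 255], [0, 0, -0.03, 0, 0, 0, 255], [0, 0, -0.03, 0, 0, 0, 255], [0, 0, -0.02, 0, 0, 0, 255], [0, 0, -0.01, 0, 0, 0, 255], [0, 0, 0, 0, 0, 0, 255], [0, 0, 0, 0, 0, 0, 255]]

```text
clock: 22.65
position: [458.7, -92.2, 120.0]
ee_rot: [0.995, -0.102, 0.0, -0.0]
contact_force: [-0.5, 0.2, -1.7]
gripper_width: 62.7
```

Request:
drive_tool:
  moves:
    - [[0.004, -0.014, -0.01, 0, 0, 0, 255], [0.008, -0.027, -0.018, 0, 0, 0, 255], [0.009, -0.032, -0.02, 0, 0, 0, 255], [0.009, -0.032, -0.02, 0, 0, 0, 255], [0.009, -0.032, -0.02, 0, 0, 0, 255], [0.008, -0.027, -0.014, 0, 0, 0, 255], [0.004, -0.014, -0.008, 0, 0, 0, 255], [0, 0, 0, 0, 0, 0, 255]]

```text
clock: 23.32
position: [546.8, 74.5, 229.6]
ee_rot: [0.995, -0.1, 0.001, -0.0]
contact_force: [0.9, 0.1, -1.3]
gripper_width: 63.1
```

Request:
drive_tool:
  moves:
    - [[0, 0, 0, 0, 0, 0, 255], [0, 0, 0, 0, 0, 0, 255], [0, 0, 0, 0, 0, 0, 255]]

```text
clock: 23.57
position: [543.7, 70.6, 228.2]
ee_rot: [0.995, -0.102, -0.002, 0.001]
contact_force: [0.3, -0.4, -1.3]
gripper_width: 62.7
```

```bash
python3 -c "
from h import *
st()
p=camera_params('wrist');im=get_image('wrist');cv2.imwrite('pics/w10.png',im)
import pickle;pickle.dump(p,open('pics/w10.pkl','wb'))"
```

```text
t 23.57 pos [543.7  70.6 228.2] yawx -0.205 z [-0.003 -0.001 -1.   ] F [ 0.3 -0.4 -1.3] w 62.7 j [ 0.42  0.24 -0.15 -0.   -1.19  0.94]
```

View pics/w10.png

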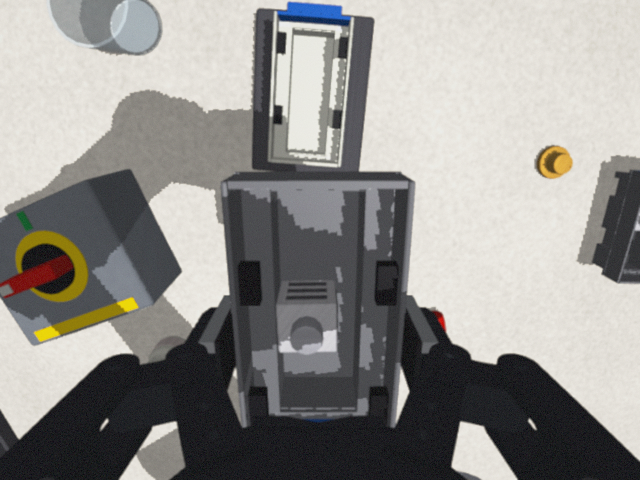

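The held tray L (part inside) and the dock tray (rim about (273,17) to (345,167), lip at (314,12)) show in the same view. I'll fit both by model.

```bash
python3 - <<'E'
from h import *
import pickle;p=pickle.load(open('pics/w10.pkl','rb'))
im=cv2.imread('pics/w10.png');g=cv2.cvtColor(im,cv2.COLOR_BGR2GRAY).astype(int)
for r in (40,70,100,130,150): print(r,'L',[(u,g[r,u]) for u in range(260,284,2)],'R',[(u,g[r,u]) for u in range(338,366,2)])
for u in(285,305,325,338): print(u,'near',[(v,g[v,u]) for v in range(154,176,2)])
for u in(295,315,335): print(u,'lip',[(v,im[v,u].tolist()) for v in range(0,24,2)])
def model(c,y,z):
    return np.array([[c[0]+a*np.cos(y)-b*np.sin(y),c[1]+a*np.sin(y)+b*np.cos(y),z] for a,b in((60,32),(-60,32),(-60,-32),(60,-32),(68,22),(68,-22))])
print(proj(p,model((638,54),-.23,70)).round(0).tolist())
E
```

```text
40 L [(260, np.int64(84)), (262, np.int64(80)), (264, np.int64(55)), (266, np.int64(53)), (268, np.int64(55)), (270, np.int64(52)), (272, np.int64(119)), (274, np.int64(217)), (276, np.int64(107)), (278, np.int64(44)), (280, np.int64(43)), (282, np.int64(45))] R [(338, np.int64(130)), (340, np.int64(52)), (342, np.int64(49)), (344, np.int64(48)), (346, np.int64(47)), (348, np.int64(104)), (350, np.int64(218)), (352, np.int64(128)), (354, np.int64(83)), (356, np.int64(83)), (358, np.int64(84)), (360, np.int64(83)), (362, np.int64(87)), (364, np.int64(86))]
70 L [(260, np.int64(86)), (262, np.int64(78)), (264, np.int64(54)), (266, np.int64(51)), (268, np.int64(54)), (270, np.int64(68)), (272, np.int64(218)), (274, np.int64(149)), (276, np.int64(145)), (278, np.int64(230)), (280, np.int64(229)), (282, np.int64(232))] R [(338, np.int64(214)), (340, np.int64(141)), (342, np.int64(142)), (344, np.int64(200)), (346, np.int64(152)), (348, np.int64(217)), (350, np.int64(91)), (352, np.int64(82)), (354, np.int64(89)), (356, np.int64(82)), (358, np.int64(85)), (360, np.int64(84)), (362, np.int6
[... 2905 characters left out ...]
6, [108, 55, 25]), (18, [88, 52, 29]), (20, [83, 46, 19]), (22, [166, 164, 161])]
315 lip [(0, [222, 230, 232]), (2, [221, 226, 229]), (4, [200, 123, 92]), (6, [205, 105, 41]), (8, [206, 105, 37]), (10, [204, 104, 40]), (12, [203, 106, 40]), (14, [204, 101, 38]), (16, [189, 95, 36]), (18, [85, 43, 7]), (20, [83, 37, 9]), (22, [90, 61, 47])]
335 lip [(0, [218, 225, 228]), (2, [219, 227, 229]), (4, [204, 207, 209]), (6, [200, 107, 66]), (8, [203, 102, 33]), (10, [206, 105, 43]), (12, [206, 103, 38]), (14, [207, 107, 43]), (16, [207, 105, 42]), (18, [172, 88, 36]), (20, [82, 41, 14]), (22, [85, 47, 20])]
[[275.0, 19.0], [276.0, 170.0], [348.0, 171.0], [355.0, 21.0], [288.0, 9.0], [343.0, 10.0]]
```

```bash
cat > fit.py <<'E'
from h import *
from scipy.optimize import least_squares
def fit(p,edges,z,x0):
    """edges: (local axis 0/1, local value, z offset, pixels); returns x,y,yaw"""
    P=[(ax,v,np.array([px2w(p,q,z+dz) for q in px])) for ax,v,dz,px in edges]
    def f(s):
        c,sn=np.cos(s[2]),np.sin(s[2]);o=[]
        for ax,v,w in P:
            d=w-s[:2];l=(d[:,0]*c+d[:,1]*sn,-d[:,0]*sn+d[:,1]*c)[ax];o+=list(l-v)
        return np.array(o)
    r=least_squares(f,x0,x_scale=[1,1,.01]);return r.x,f(r.x).round(1)
E
python3 - <<'E'
from fit import *
import pickle;p=pickle.load(open('pics/w10.pkl','rb'))
L=[(272,40),(270.7,70),(269.5,100),(268.5,130),(267.5,150)];Rr=[(352,40),(349.3,70),(347,100),(344.3,130),(342.3,150)]
N=[(285,163.5),(305,164.5),(325,166.3),(338,167)];Lp=[(295,2.5),(315,4),(335,5.5)]
for z in(70,): print(fit(p,[(1,32,0,L),(1,-32,0,Rr),(0,-60,0,N),(0,68,-1,Lp)],z,[638,54,-.23]))
im=cv2.imread('pics/w10.png');g=cv2.cvtColor(im,cv2.COLOR_BGR2GRAY).astype(int)
for u in(250,300,350,390): print(u,[(v,int(g[v,u])) for v in range(168,196,2)])
for r in(210,250,290): print(r,[(u,int(g[r,u])) for u in range(218,240,2)],[(u,int(g[r,u])) for u in range(396,418,2)])
y=-.205;c=np.array([543.7,70.6])
print(proj(p,[[c[0]+a*np.cos(y)-b*np.sin(y),c[1]+a*np.sin(y)+b*np.cos(y),276.9] for a,b in((60,32),(60,-32),(0,32),(0,-32))]).round(1))
E
```

```text
(array([ 6.43481619e+02,  5.70165292e+01, -2.77932155e-01]), array([ 0.1,  0.2,  0.2,  0.2,  0.4, -0.2, -0.1, -0.4, -0.3, -0.1,  0.1,
        0.5,  0.1,  0.4, -0.4, -0.4, -0.3]))
250 [(168, 140), (170, 138), (172, 74), (174, 66), (176, 60), (178, 59), (180, 79), (182, 135), (184, 133), (186, 133), (188, 139), (190, 138), (192, 131), (194, 100)]
300 [(168, 80), (170, 84), (172, 62), (174, 65), (176, 58), (178, 55), (180, 92), (182, 138), (184, 139), (186, 140), (188, 138), (190, 121), (192, 139), (194, 141)]
350 [(168, 85), (170, 82), (172, 61), (174, 58), (176, 59), (178, 64), (180, 96), (182, 144), (184, 146), (186, 146), (188, 147), (190, 125), (192, 82), (194, 78)]
390 [(168, 223), (170, 213), (172, 91), (174, 60), (176, 62), (178, 60), (180, 92), (182, 146), (184, 150), (186, 149), (188, 122), (190, 76), (192, 74), (194, 77)]
210 [(218, 142), (220, 140), (222, 106), (224, 75), (226, 78), (228, 65), (230, 50), (232, 56), (234, 54), (236, 55), (238, 53)] [(396, 53), (398, 55), (400, 55), (402, 53), (404, 56), (406, 61), (408, 104), (410, 133), (412, 143), (414, 219), (416, 222)]
250 [(218, 230), (220, 230), (222, 229), (224, 225), (226, 109), (228, 76), (230, 72), (232, 58), (234, 54), (236, 55), (238, 51)] [(396, 49), (398, 52), (400, 52), (402, 54), (404, 83), (406, 115), (408, 129), (410, 178), (412, 229), (414, 229), (416, 228)]
290 [(218, 228), (220, 229), (222, 234), (224, 233), (226, 231), (228, 216), (230, 75), (232, 76), (234, 71), (236, 57), (238, 48)] [(396, 27), (398, 51), (400, 54), (402, 99), (404, 128), (406, 138), (408, 225), (410, 230), (412, 225), (414, 227), (416, 229)]
[[217.3 177.2]
 [416.8 177. ]
 [231.2 339.5]
 [403.5 339.2]]
```

```bash
python3 - <<'E'
from fit import *
import pickle;p=pickle.load(open('pics/w10.pkl','rb'))
Le=[(222,210),(225.5,250),(229,290)];Ri=[(413,210),(410.3,250),(407.3,290)];F=[(250,180.3),(300,180),(350,180),(390,180)]
y=-.205;c0=np.array([543.7,70.6])
for z in(268,270,272,274,277):
    s,r=fit(p,[(1,32,0,Le),(1,-32,0,Ri),(0,60,0,F)],z,[544,70,-.2])
    d=s[:2]-c0;print(z,s.round(3),r,'in tool',(d@[np.cos(y),np.sin(y)]).round(2),(d@[np.sin(y),-np.cos(y)]).round(2),'dyaw',(s[2]-y).round(4))
E
```

```text
268 [ 5.41281e+02  7.06910e+01 -2.01000e-01] [ 1.9  1.8  1.9 -1.8 -1.9 -1.9  0.1  0.  -0.  -0.1] in tool -2.39 0.4 dyaw 0.0045
270 [ 5.41583e+02  7.06410e+01 -2.01000e-01] [ 1.3  1.3  1.3 -1.2 -1.3 -1.4  0.1  0.  -0.  -0.1] in tool -2.08 0.39 dyaw 0.0041
272 [ 5.41884e+02  7.05910e+01 -2.01000e-01] [ 0.8  0.8  0.8 -0.7 -0.8 -0.9  0.1  0.  -0.  -0.1] in tool -1.78 0.38 dyaw 0.0039
274 [ 5.42186e+02  7.05400e+01 -2.01000e-01] [ 0.3  0.2  0.2 -0.2 -0.3 -0.3  0.1  0.  -0.  -0.1] in tool -1.47 0.37 dyaw 0.0036
277 [ 5.42638e+02  7.04630e+01 -2.02000e-01] [-0.5 -0.6 -0.6  0.7  0.5  0.5  0.   0.  -0.  -0. ] in tool -1.01 0.35 dyaw 0.0032
```

Dock tray fit: (643.5, 57.0), yaw -0.278, residuals ≤0.5 mm. The held tray sits -1.3 mm off the TCP along tool x. So the TCP target is (644.9, 57.0), yaw -0.2815.

Request:
drive_tool:
  moves:
    - [[0.0104, -0.0008, 0, 0, 0, 0, 255], [0.0204, -0.0015, 0, 0, 0, 0, 255], [0.0304, -0.0022, 0, 0, 0, 0, 255], [0.0254, -0.0018, 0, 0, 0, 0, 255], [0.0152, -0.001, 0, 0, 0, 0, 255], [0, 0, 0.01, 0, 0, 0.0765, 255], [0, 0, 0.02, 0, 0, 0, 255], [0, 0, 0.03, 0, 0, 0, 255]]

```text
clock: 24.28
position: [649.0, 57.5, 171.5]
ee_rot: [0.99, -0.14, 0.003, -0.001]
contact_force: [0.3, 0.2, -1.4]
gripper_width: 62.6
```

Request:
drive_tool:
  moves:
    - [[0, 0, 0.03, 0, 0, 0, 255], [0, 0, 0.03, 0, 0, 0, 255], [0, 0, 0.018, 0, 0, 0, 255], [0, 0, 0.005, 0, 0, 0, 255], [0, 0, 0, 0, 0, 0, 255], [0, 0, 0, 0, 0, 0, 255], [0, 0, 0, 0, 0, 0, 255], [0, 0, 0, 0, 0, 0, 255]]

```text
clock: 24.95
position: [647.4, 58.4, 88.9]
ee_rot: [0.99, -0.14, 0.002, -0.001]
contact_force: [0.5, -0.1, -0.8]
gripper_width: 62.8
```

```bash
python3 -c "
from h import *
st()
rel([644.9,57,75],-0.2815)"
```

```text
t 24.95 pos [647.4  58.4  88.9] yawx -0.28 z [ 0.004  0.001 -1.   ] F [ 0.5 -0.1 -0.8] w 62.8 j [ 0.34  0.52 -0.08  0.   -0.96  0.95]
tool shift [-2.1  2.1 13.8] turn [-0.002 -0.003  0.001] t 24.95
```

Request:
drive_tool:
  moves:
    - [[-0.002, 0.002, 0.004, 0.0, 0.0, 0, 255], [0, 0, 0.005, 0, 0, 0, 255], [0, 0, 0.005, 0, 0, 0, 255], [0, 0, 0, 0, 0, 0, 255], [0, 0, 0, 0, 0, 0, 255], [0, 0, 0, 0, 0, 0, 255]]

```text
clock: 25.45
position: [643.8, 56.9, 72.7]
ee_rot: [0.99, -0.14, 0.0, 0.0]
contact_force: [-0.3, -0.5, -1.9]
gripper_width: 62.7
```

```bash
python3 -c "
from h import *
st()
rel([644.9,57,66],-0.2815)
get_image('top');st()"
```

```text
t 25.45 pos [643.8  56.9  72.7] yawx -0.28 z [ 0. -0. -1.] F [-0.3 -0.5 -1.9] w 62.7 j [ 0.34  0.54 -0.11  0.   -0.93  0.95]
tool shift [ 1.1 -0.4  6.7] turn [ 0.    -0.     0.001] t 25.45
t 25.5 pos [643.8  56.9  72.9] yawx -0.28 z [ 0. -0. -1.] F [-0.6  0.6 -1.8] w 63.1 j [ 0.34  0.53 -0.11  0.   -0.93  0.95]
```

Request:
drive_tool:
  moves:
    - [[0.001, -0.0004, 0.002, 0, 0, 0, 255], [0, 0, 0.002, 0, 0, 0, 255], [0, 0, 0.002, 0, 0, 0, 255], [0, 0, 0, 0, 0, 0, 255], [0, 0, 0, 0, 0, 0, 255]]

```text
clock: 25.92
position: [644.6, 56.9, 66.5]
ee_rot: [0.99, -0.14, -0.0, 0.0]
contact_force: [0.1, -0.2, -1.2]
gripper_width: 63.0
```

Request:
drive_tool:
  moves:
    - [[0, 0, 0.002, 0, 0, 0, 255], [0, 0, 0.0, 0, 0, 0, 255], [0, 0, 0, 0, 0, 0, 255], [0, 0, 0, 0, 0, 0, 255]]

```text
clock: 26.25
position: [645.1, 57.0, 65.4]
ee_rot: [0.99, -0.14, 0.001, -0.0]
contact_force: [-0.9, -0.2, 2.0]
gripper_width: 62.6
```

```bash
python3 -c "
from h import *
st();print(read_state()['wrist_torque'])"
```

```text
t 26.25 pos [645.1  57.   65.4] yawx -0.28 z [ 0.001  0.    -1.   ] F [-0.9 -0.2  2. ] w 62.6 j [ 0.34  0.54 -0.11  0.   -0.92  0.95]
[ 0.02079548  0.11171942 -0.02381928]
```

First contact is at exactly the seated height (65.4, expected 65.3). Release and lift, then go on to tray R.

Request:
drive_tool:
  moves:
    - [[0, 0, 0, 0, 0, 0, 30], [0, 0, 0, 0, 0, 0, 0], [0, 0, 0, 0, 0, 0, 0], [0, 0, 0, 0, 0, 0, 0], [0, 0, -0.02, 0, 0, 0, 0], [0, 0, -0.04, 0, 0, 0, 0], [0, 0, -0.04, 0, 0, 0, 0], [0, 0, -0.03, 0, 0, 0, 0]]

```text
clock: 26.92
position: [645.6, 56.9, 198.3]
ee_rot: [0.99, -0.139, 0.002, -0.0]
contact_force: [0.3, -0.1, -0.1]
gripper_width: 85.3
```

Request:
drive_tool:
  moves:
    - [[-0.02, 0, -0.02, 0, 0, 0, 0], [-0.03, 0, -0.01, 0, 0, 0, 0], [-0.03, 0, 0, 0, 0, 0, 0], [-0.02, 0, 0, 0, 0, 0, 0], [0, 0, 0, 0, 0, 0, 0], [0, 0, 0, 0, 0, 0, 0]]

```text
clock: 27.42
position: [548.2, 84.9, 225.6]
ee_rot: [0.99, -0.139, 0.001, -0.0]
contact_force: [0.5, 0.1, -0.0]
gripper_width: 85.3
```

```bash
python3 -c "
from h import *
st()
p=camera_params('wrist');im=get_image('wrist');cv2.imwrite('pics/w11.png',im)
import pickle;pickle.dump(p,open('pics/w11.pkl','wb'))
rel([446,-277,220],-0.254)"
```

```text
t 27.42 pos [548.2  84.9 225.6] yawx -0.279 z [ 0.001  0.001 -1.   ] F [ 0.5  0.1 -0. ] w 85.3 j [ 0.45  0.25 -0.14  0.   -1.18  0.85]
tool shift [  1.  376.1   5.1] turn [-0.001 -0.001 -0.026] t 27.4667
```

View pics/w11.png

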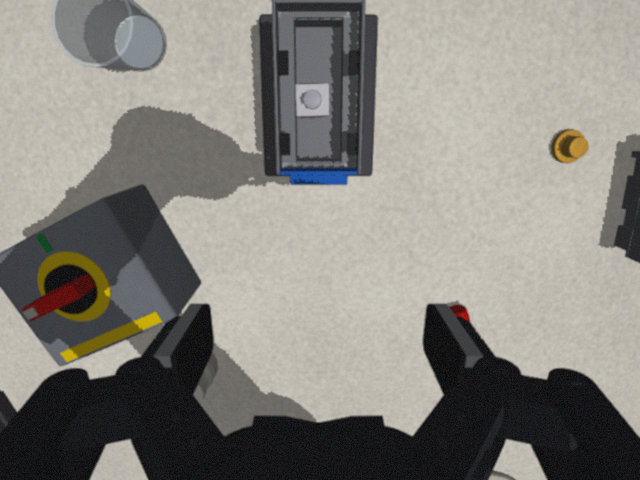

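Tray L is seated squarely on the dock, lip at the opposite end (320,178), part inside. Now tray R.

Request:
drive_tool:
  moves:
    - [[0, 0.0313, 0, 0, 0, 0, 0], [0, 0.0313, 0, 0, 0, 0, 0], [0, 0.0313, 0, 0, 0, 0, 0], [0, 0.0313, 0, 0, 0, 0, 0], [0, 0.0313, 0, 0, 0, 0, 0], [0, 0.0313, 0, 0, 0, 0, 0], [0, 0.0313, 0, 0, 0, 0, 0], [0, 0.0313, 0, 0, 0, 0, 0]]

```text
clock: 28.13
position: [479.7, -158.0, 224.5]
ee_rot: [0.99, -0.14, -0.0, 0.0]
contact_force: [1.7, -0.0, -0.2]
gripper_width: 85.2
```

Request:
drive_tool:
  moves:
    - [[0, 0.0313, 0.02, 0, 0, 0, 0], [0, 0.0313, 0.03, 0, 0, 0, 0], [0, 0.0313, 0.03, 0, 0, 0, 0], [0, 0.0313, 0.03, 0, 0, 0, 0], [-0.0007, 0, 0.015, 0, 0, -0.025, 0], [0, 0, 0, 0, 0, 0, 0], [0, 0, 0, 0, 0, 0, 0], [0, 0, 0, 0, 0, 0, 0]]

```text
clock: 28.8
position: [446.6, -273.0, 104.3]
ee_rot: [0.992, -0.127, 0.001, 0.0]
contact_force: [0.1, 0.1, -0.6]
gripper_width: 85.5
```

Request:
drive_tool:
  moves:
    - [[0, 0, 0, 0, 0, 0, 0], [0, 0, 0, 0, 0, 0, 0]]

```text
clock: 28.97
position: [446.5, -272.3, 104.8]
ee_rot: [0.992, -0.127, 0.002, 0.0]
contact_force: [0.7, 0.6, -0.3]
gripper_width: 85.7
```

```bash
python3 - <<'E'
from fit import *
import pickle
st();rel([444.5,-276.2,0],-.2545)
p=camera_params('wrist');im=get_image('wrist');cv2.imwrite('pics/w12.png',im);pickle.dump(p,open('pics/w12.pkl','wb'))
g=cv2.cvtColor(im,cv2.COLOR_BGR2GRAY)
y=-.2545
print(proj(p,[[444.3+a*np.cos(y)-b*np.sin(y),-276.2+a*np.sin(y)+b*np.cos(y),50] for a,b in((60,32),(-60,32),(-60,-32),(60,-32),(68,22),(68,-22))]).round(0).tolist())
h=cv2.cvtColor(im,cv2.COLOR_BGR2HSV);m=((h[...,0]>100)&(h[...,0]<125)&(h[...,1]>150)&(h[...,2]>50)).astype(np.uint8)
n,l,s,c=cv2.connectedComponentsWithStats(m);print([(s[i].tolist(),c[i].round(1).tolist()) for i in range(1,n) if s[i,4]>100])
E
```

```text
t 28.97 pos [ 446.5 -272.3  104.8] yawx -0.254 z [ 0.003 -0.001 -1.   ] F [ 0.7  0.6 -0.3] w 85.7 j [-0.24  0.31 -0.39  0.   -0.87  1.55]
tool shift [ -1.3   4.2 104.8] turn [ 0.    -0.003  0.   ] t 28.9667
[[271.0, 154.0], [277.0, 332.0], [370.0, 332.0], [379.0, 154.0], [287.0, 140.0], [362.0, 140.0]]
[([274, 140, 99, 18, 1375], [322.7, 148.7])]
```

Tray R is within about 1 mm of its earlier pose. Grasp it.

Request:
drive_tool:
  moves:
    - [[-0.0013, 0.0042, 0.02, 0, 0, 0, 0], [0, 0, 0.03, 0, 0, 0, 0], [0, 0, 0.025, 0, 0, 0, 0], [0, 0, 0.02, 0, 0, 0, 0], [0, 0, 0.009, 0, 0, 0, 0], [0, 0, 0, 0, 0, 0, 0], [0, 0, 0, 0, 0, 0, 0]]

```text
clock: 29.6
position: [443.6, -276.4, 0.0]
ee_rot: [0.992, -0.127, 0.0, 0.0]
contact_force: [0.2, -0.2, 0.3]
gripper_width: 85.4
```

Request:
drive_tool:
  moves:
    - [[0, 0, 0, 0, 0, 0, 50], [0, 0, 0, 0, 0, 0, 80], [0, 0, 0, 0, 0, 0, 120], [0, 0, 0, 0, 0, 0, 200], [0, 0, 0, 0, 0, 0, 255], [0, 0, 0, 0, 0, 0, 255], [0, 0, 0, 0, 0, 0, 255]]

```text
clock: 30.18
position: [444.2, -276.7, 1.3]
ee_rot: [0.992, -0.127, 0.002, 0.0]
contact_force: [-0.2, 1.6, 5.8]
gripper_width: 62.8
```

```bash
python3 -c "
from h import *
st()
rel([534,100,270],-0.254)"
```

```text
t 30.18 pos [ 444.2 -276.7    1.3] yawx -0.255 z [ 0.004 -0.001 -1.   ] F [-0.2  1.6  5.8] w 62.8 j [-0.25  0.46 -0.49  0.   -0.62  1.56]
tool shift [  -7.  -387.1 -268.9] turn [ 0.    -0.004 -0.001] t 30.1833
```

Request:
drive_tool:
  moves:
    - [[0, 0, -0.01, 0, 0, 0, 255], [0, 0, -0.02, 0, 0, 0, 255], [0, 0, -0.03, 0, 0, 0, 255], [0, 0, -0.03, 0, 0, 0, 255], [0, 0, -0.02, 0, 0, 0, 255], [0, -0.008, -0.01, 0, 0, 0, 255], [-0.001, -0.018, -0.012, 0, 0, 0, 255], [-0.001, -0.028, -0.012, 0, 0, 0, 255]]

```text
clock: 30.85
position: [453.3, -223.4, 143.6]
ee_rot: [0.992, -0.129, -0.001, -0.0]
contact_force: [1.7, 0.4, -1.5]
gripper_width: 62.8
```

Request:
drive_tool:
  moves:
    - [[-0.0015, -0.032, -0.0125, 0, 0, 0, 255], [-0.0015, -0.032, -0.0125, 0, 0, 0, 255], [-0.0015, -0.032, -0.0125, 0, 0, 0, 255], [-0.0015, -0.032, -0.0125, 0, 0, 0, 255], [-0.0015, -0.032, -0.0125, 0, 0, 0, 255], [-0.0015, -0.032, -0.0125, 0, 0, 0, 255], [-0.0015, -0.032, -0.0125, 0, 0, 0, 255], [-0.0015, -0.032, -0.0125, 0, 0, 0, 255]]

```text
clock: 31.52
position: [506.3, 29.1, 243.4]
ee_rot: [0.992, -0.127, -0.001, -0.0]
contact_force: [0.3, -0.5, -1.8]
gripper_width: 63.0
```

Request:
drive_tool:
  moves:
    - [[-0.0015, -0.032, -0.012, 0, 0, 0, 255], [-0.001, -0.022, -0.01, 0, 0, 0, 255], [-0.0005, -0.012, 0, 0, 0, 0, 255], [0, 0, 0, 0, 0, 0.024, 255], [0, 0, 0, 0, 0, 0, 255], [0, 0, 0, 0, 0, 0, 255], [0, 0, 0, 0, 0, 0, 255], [0, 0, 0, 0, 0, 0, 255]]

```text
clock: 32.18
position: [520.8, 90.7, 264.9]
ee_rot: [0.99, -0.14, -0.0, 0.0]
contact_force: [0.6, -0.1, -1.5]
gripper_width: 62.9
```

```bash
python3 -c "
from h import *
st()
p=camera_params('wrist');im=get_image('wrist');cv2.imwrite('pics/w13.png',im)
import pickle;pickle.dump((p,read_state()),open('pics/w13.pkl','wb'))
cv2.imwrite('pics/w13c.png',im[0:330,150:490])"
```

```text
t 32.18 pos [520.8  90.7 264.9] yawx -0.281 z [-0.001 -0.    -1.   ] F [ 0.6 -0.1 -1.5] w 62.9 j [ 0.48  0.18 -0.13 -0.   -1.26  0.81]
```

View pics/w13c.png

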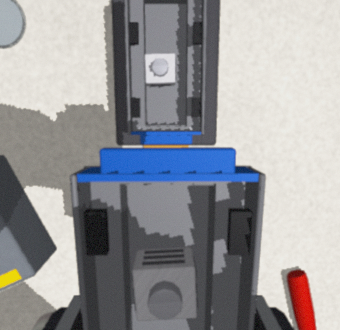

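The stacked tray (lip at about 317,138) is visible just ahead of the held tray's lip (edge about row 149, wall at about 172). I'll fit both.

```bash
python3 - <<'E'
from fit import *
import pickle;p,s=pickle.load(open('pics/w13.pkl','rb'))
im=cv2.imread('pics/w13.png');g=cv2.cvtColor(im,cv2.COLOR_BGR2GRAY).astype(int)
for r in(20,60,100,125):print(r,'L',[int(x) for x in g[r,262:292]],'R',[int(x) for x in g[r,345:375]])
for u in(300,317,335):print(u,'lips rows 128..184',im[128:184:1,u,0].tolist())
for r in(190,230,270):print(r,'L',[int(x) for x in g[r,218:240]],'R',[int(x) for x in g[r,398:422]])
y=-.281;T=s['position']
def M(c,y,z,pts):return proj(p,[[c[0]+a*np.cos(y)-b*np.sin(y),c[1]+a*np.sin(y)+b*np.cos(y),z] for a,b in pts]).round(1).tolist()
print('stack pred',M((643.5,57),-.278,114,((-68,22),(-68,-22),(-60,32),(-60,-32),(0,32),(0,-32))))
print('held pred',M(T,y,T[2]+48.5,((68,22),(68,-22),(60,32),(60,-32))))
E
```

```text
20 L [81, 52, 49, 57, 55, 54, 58, 55, 54, 52, 49, 57, 80, 111, 128, 109, 76, 86, 121, 137, 140, 139, 135, 140, 140, 135, 137, 138, 138, 139] R [80, 78, 78, 84, 90, 87, 77, 66, 95, 122, 128, 106, 86, 78, 80, 84, 82, 81, 84, 85, 81, 85, 78, 77, 137, 221, 231, 229, 229, 229]
60 L [127, 98, 55, 45, 51, 50, 48, 53, 48, 50, 55, 53, 54, 65, 112, 136, 108, 74, 78, 117, 136, 141, 137, 139, 140, 140, 141, 140, 141, 141] R [79, 83, 81, 82, 77, 69, 62, 80, 115, 131, 125, 97, 83, 84, 87, 85, 86, 84, 90, 85, 84, 77, 96, 152, 209, 225, 227, 231, 232, 231]
100 L [138, 130, 110, 66, 51, 45, 52, 53, 54, 51, 53, 49, 53, 54, 73, 103, 125, 111, 72, 49, 49, 45, 47, 46, 47, 52, 47, 70, 111, 135] R [53, 59, 56, 52, 57, 48, 67, 110, 127, 122, 101, 87, 89, 87, 91, 90, 90, 88, 88, 83, 83, 102, 162, 222, 226, 226, 228, 229, 229, 230]
125 L [141, 139, 136, 115, 67, 45, 51, 54, 50, 50, 48, 54, 50, 48, 53, 61, 70, 76, 68, 58, 66, 74, 77, 86, 110, 133, 141, 138, 144, 141] R [80, 79, 81, 78, 72, 65, 79, 113, 124, 98, 91, 88, 87, 90, 87, 89, 93, 92, 91, 85, 91, 150, 224, 230, 228, 226, 224, 223, 223, 224]
300 lips ro
[... 1021 characters left out ...]
, 54, 57, 59, 75, 90, 103, 119, 128, 131, 161, 213, 228, 228, 230, 231, 231, 232]
230 L [226, 223, 225, 225, 229, 213, 134, 75, 72, 75, 71, 71, 60, 53, 52, 54, 41, 27, 23, 16, 27, 26] R [55, 43, 20, 39, 54, 53, 52, 66, 92, 108, 125, 130, 127, 149, 204, 224, 226, 227, 228, 225, 226, 227, 229, 226]
270 L [229, 231, 230, 233, 234, 235, 236, 235, 223, 161, 94, 72, 75, 75, 73, 64, 55, 56, 55, 58, 52, 50] R [59, 51, 51, 49, 65, 92, 113, 126, 126, 126, 159, 219, 232, 234, 235, 233, 234, 232, 232, 231, 232, 232, 234, 233]
stack pred [[289.5, 144.2], [341.7, 144.0], [277.3, 134.5], [353.8, 134.2], [275.0, 57.5], [355.4, 57.2]]
held pred [[246.4, 150.9], [386.4, 150.8], [216.8, 176.6], [416.1, 176.4]]
```

```bash
python3 - <<'E'
from fit import *
import pickle;p,s=pickle.load(open('pics/w13.pkl','rb'))
T=s['position'];y=-.281
for z in(309,311,313.6):
    f,r=fit(p,[(1,32,0,[(224,230),(227.3,270)]),(1,-32,0,[(411.7,230),(408.5,270)]),(0,68,-1,[(300,148.3),(317,148.3),(335,148.2)])],z,[T[0],T[1],y])
    d=f[:2]-T[:2];print(z,f.round(3),r,'tool',(d@[np.cos(y),np.sin(y)]).round(2),(d@[np.sin(y),-np.cos(y)]).round(2))
f,r=fit(p,[(1,32,0,[(274.3,20),(275.5,60),(276.6,100),(277.5,125)]),(1,-32,0,[(357,20),(356,60),(355,100),(354.4,125)]),(0,-68,-1,[(300,144.2),(317,144.2),(335,144)])],114,[643.5,57,-.278]);print('stack',f,r)
E
```

```text
309 [ 5.21176e+02  9.02450e+01 -2.79000e-01] [ 0.7  0.7 -0.7 -0.7  0.  -0.   0. ] tool 0.38 0.51
311 [ 5.21308e+02  9.02310e+01 -2.80000e-01] [ 0.1  0.1 -0.1 -0.1  0.  -0.   0. ] tool 0.51 0.48
313.6 [ 5.21476e+02  9.02010e+01 -2.80000e-01] [-0.6 -0.6  0.6  0.6 -0.  -0.   0. ] tool 0.68 0.46
stack [ 6.43301515e+02  5.66131579e+01 -2.79840315e-01] [ 0.2  0.1  0.1 -0.1 -0.3 -0.1 -0.   0.  -0.  -0.1  0.1]
```

Request:
drive_tool:
  moves:
    - [[0.0107, 0, 0, 0, 0, 0, 255], [0.022, -0.0003, 0, 0, 0, 0, 255], [0.032, -0.0005, 0, 0, 0, 0, 255], [0.03, -0.0005, 0, 0, 0, 0, 255], [0.02, -0.0003, 0, 0, 0, 0, 255], [0.012, 0, 0.01, 0, 0, 0, 255], [0, 0, 0.02, 0, 0, 0, 255], [0, 0, 0.03, 0, 0, 0, 255]]

```text
clock: 32.9
position: [645.7, 57.7, 206.0]
ee_rot: [0.99, -0.14, 0.002, -0.001]
contact_force: [-0.4, -0.1, -1.6]
gripper_width: 62.8
```

Request:
drive_tool:
  moves:
    - [[0, 0, 0.03, 0, 0, 0, 255], [0, 0, 0.025, 0, 0, 0, 255], [0, 0, 0.02, 0, 0, 0, 255], [0, 0, 0.007, 0, 0, 0, 255], [0, 0, 0, 0, 0, 0, 255], [0, 0, 0, 0, 0, 0, 255], [0, 0, 0, 0, 0, 0, 255], [0, 0, 0, 0, 0, 0, 255]]

```text
clock: 33.57
position: [644.6, 58.6, 125.3]
ee_rot: [0.99, -0.139, 0.002, -0.001]
contact_force: [0.2, -0.8, -0.6]
gripper_width: 62.7
```

Request:
drive_tool:
  moves:
    - [[0, 0, 0, 0, 0, 0, 255], [0, 0, 0, 0, 0, 0, 255], [0, 0, 0, 0, 0, 0, 255], [0, 0, 0, 0, 0, 0, 255]]

```text
clock: 33.9
position: [643.6, 58.4, 123.7]
ee_rot: [0.99, -0.139, 0.0, -0.0]
contact_force: [0.1, 0.4, -1.8]
gripper_width: 62.8
```

```bash
python3 -c "
from h import *
st()
rel([642.95,57.2,111],-0.281)"
```

```text
t 33.9 pos [643.6  58.4 123.7] yawx -0.279 z [ 0.001  0.    -1.   ] F [ 0.1  0.4 -1.8] w 62.8 j [ 0.34  0.48 -0.05  0.   -1.04  0.95]
tool shift [-0.3  1.3 12.7] turn [-0.    -0.     0.002] t 33.9
```

Request:
drive_tool:
  moves:
    - [[-0.0003, 0.0013, 0.005, 0, 0, 0.002, 255], [0, 0, 0.005, 0, 0, 0, 255], [0, 0, 0.002, 0, 0, 0, 255], [0, 0, 0, 0, 0, 0, 255], [0, 0, 0, 0, 0, 0, 255], [0, 0, 0, 0, 0, 0, 255]]

```text
clock: 34.4
position: [643.0, 57.2, 111.3]
ee_rot: [0.99, -0.14, 0.0, 0.0]
contact_force: [0.4, 0.7, -2.5]
gripper_width: 62.5
```

Request:
drive_tool:
  moves:
    - [[0, 0, 0.0015, 0, 0, 0, 255], [0, 0, 0.001, 0, 0, 0, 255], [0, 0, 0, 0, 0, 0, 255], [0, 0, 0, 0, 0, 0, 255]]

```text
clock: 34.73
position: [643.1, 57.3, 109.4]
ee_rot: [0.99, -0.14, 0.0, -0.0]
contact_force: [-0.8, -0.1, 0.2]
gripper_width: 62.8
```

```bash
python3 -c "
from h import *
st()"
```

```text
t 34.73 pos [643.1  57.3 109.4] yawx -0.281 z [ 0.001  0.    -1.   ] F [-0.8 -0.1  0.2] w 62.8 j [ 0.34  0.5  -0.07  0.   -1.    0.95]
```

Weight has transferred at z = 109.4 (expected 109.3). Release, rise and move away.

Request:
drive_tool:
  moves:
    - [[0, 0, 0, 0, 0, 0, 30], [0, 0, 0, 0, 0, 0, 0], [0, 0, 0, 0, 0, 0, 0], [0, 0, 0, 0, 0, 0, 0], [0, 0, -0.02, 0, 0, 0, 0], [0, 0, -0.04, 0, 0, 0, 0], [0, 0, -0.04, 0, 0, 0, 0], [0, 0, -0.03, 0, 0, 0, 0]]

```text
clock: 35.4
position: [643.7, 57.1, 242.4]
ee_rot: [0.99, -0.14, 0.002, -0.0]
contact_force: [1.2, -0.6, 0.5]
gripper_width: 85.5
```

```bash
python3 -c "
from h import *
st()
rel([546,325.5,235],-1.393);rel([546,325.5,235],-0.281)"
```

```text
t 35.4 pos [643.7  57.1 242.4] yawx -0.281 z [ 0.004 -0.    -1.   ] F [ 1.2 -0.6  0.5] w 85.5 j [ 0.34  0.4   0.12  0.   -1.29  0.95]
tool shift [-168.3 -230.8    7. ] turn [-0.003 -0.003  1.112] t 35.4
tool shift [-168.3 -230.8    7. ] turn [-0.001 -0.004  0.   ] t 35.4
```

Request:
drive_tool:
  moves:
    - [[-0.021, -0.0288, 0, 0, 0, 0, 0], [-0.021, -0.0288, 0, 0, 0, 0, 0], [-0.021, -0.0288, 0, 0, 0, 0, 0], [-0.021, -0.0288, 0, 0, 0, 0, 0], [-0.021, -0.0288, 0, 0, 0, 0, 0], [-0.021, -0.0288, 0, 0, 0, 0, 0], [-0.021, -0.0288, 0, 0, 0, 0, 0], [-0.021, -0.0288, 0, 0, 0, 0, 0]]

```text
clock: 36.07
position: [544.6, 326.7, 239.0]
ee_rot: [0.99, -0.14, 0.0, -0.0]
contact_force: [0.4, -0.4, 0.3]
gripper_width: 85.5
```

Request:
drive_tool:
  moves:
    - [[0, 0, 0, 0, 0, 0.111, 60], [0, 0, 0, 0, 0, 0.111, 60], [0, 0, 0, 0, 0, 0.111, 60], [0, 0, 0, 0, 0, 0.111, 60], [0, 0, 0, 0, 0, 0.111, 60], [0, 0, 0, 0, 0, 0.111, 60], [0, 0, 0, 0, 0, 0.111, 60], [0, 0, 0, 0, 0, 0.111, 60]]

```text
clock: 36.73
position: [545.4, 325.2, 238.8]
ee_rot: [0.832, -0.554, -0.0, 0.0]
contact_force: [-0.6, 1.0, -0.3]
gripper_width: 65.4
```

Request:
drive_tool:
  moves:
    - [[0, 0, 0, 0, 0, 0.111, 60], [0, 0, 0, 0, 0, 0.111, 60], [0, 0, 0, 0, 0, 0, 60], [0, 0, 0, 0, 0, 0, 60], [0, 0, 0, 0, 0, 0, 60], [0, 0, 0, 0, 0, 0, 60]]

```text
clock: 37.23
position: [545.4, 325.2, 238.8]
ee_rot: [0.768, -0.64, 0.0, 0.0]
contact_force: [0.3, -0.1, -0.5]
gripper_width: 64.9
```

```bash
python3 - <<'E'
from h import *
st();rel([546,325.5,76],-1.393)
p=camera_params('wrist');w=get_image('wrist');t=get_image('top');s=get_image('side')
cv2.imwrite('pics/w14.png',w);cv2.imwrite('pics/t14.png',t);cv2.imwrite('pics/s14.png',s)
hsv=cv2.cvtColor(w,cv2.COLOR_BGR2HSV)
m=((hsv[...,0]<6)|(hsv[...,0]>174))&(hsv[...,1]>180)&(hsv[...,2]>120)
n,l,st_,c=cv2.connectedComponentsWithStats(m.astype(np.uint8))
for i in range(1,n):
    if st_[i,4]>60: print(st_[i],c[i].round(1),px2w(p,c[i],118).round(1))
a=cv2.resize(t[140:340,240:500],(400,308),interpolation=cv2.INTER_CUBIC);b=cv2.resize(s[190:420,240:500],(348,308),interpolation=cv2.INTER_CUBIC)
cv2.imwrite('pics/c14.png',np.hstack([a,b]))
E
```

```text
t 37.23 pos [545.4 325.2 238.8] yawx -1.39 z [-0. -0. -1.] F [ 0.3 -0.1 -0.5] w 64.9 j [ 0.79  0.38  0.09  0.   -1.27 -0.61]
tool shift [ -0.2  -0.7 162.8] turn [ 0.    -0.     0.003] t 37.2333
[308 187  19  71 944] [316.7 215.2] [546.9 319.7]
```

View pics/c14.png

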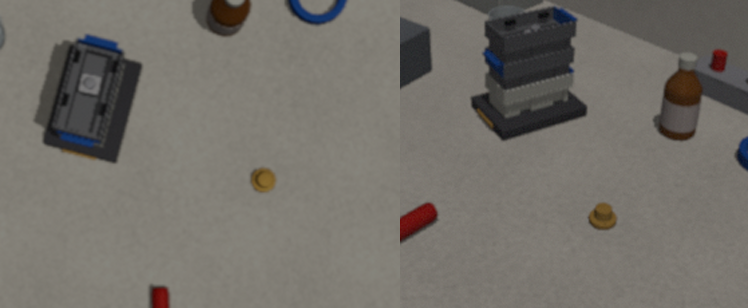

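The stack stands square with alternating lips, the part is visible in the top tray, and the coupling and bottle are in place. Now turn the isolator ON.

Request:
drive_tool:
  moves:
    - [[0, -0.0005, 0.03, 0, 0, 0, 100], [0, 0, 0.035, 0, 0, 0, 100], [0, 0, 0.035, 0, 0, 0, 100], [0, 0, 0.03, 0, 0, 0, 100], [0, 0, 0.02, 0, 0, 0, 100], [0, 0, 0.011, 0, 0, 0, 100], [0, 0, 0, 0, 0, 0, 100], [0, 0, 0, 0, 0, 0, 100]]

```text
clock: 38.05
position: [546.5, 325.5, 78.3]
ee_rot: [0.768, -0.641, 0.0, -0.0]
contact_force: [0.7, 0.5, 0.9]
gripper_width: 51.9
```

Request:
drive_tool:
  moves:
    - [[0, 0, 0, 0, 0, 0, 150], [0, 0, 0, 0, 0, 0, 200], [0, 0, 0, 0, 0, 0, 255], [0, 0, 0, 0, 0, 0, 255], [0, 0, 0, 0, 0, 0, 255], [0, 0, 0, 0, 0, 0, 255]]

```text
clock: 38.55
position: [546.5, 325.9, 79.7]
ee_rot: [0.767, -0.641, 0.0, -0.001]
contact_force: [-1.7, -0.5, 6.0]
gripper_width: 12.6
```

```bash
python3 -c "
from h import *
st();print(read_state()['wrist_torque'])"
```

```text
t 38.55 pos [546.5 325.9  79.7] yawx -1.392 z [ 0.002  0.002 -1.   ] F [-1.7 -0.5  6. ] w 12.6 j [ 0.79  0.51 -0.13  0.   -0.93 -0.61]
[ 0.07290567  0.52037748 -0.51495889]
```

Total turn to ON is about 1.571 (yaw to about -2.96).

Request:
drive_tool:
  moves:
    - [[0, 0, 0, 0, 0, 0.11, 255], [0, 0, 0, 0, 0, 0.11, 255], [0, 0, 0, 0, 0, 0.11, 255], [0, 0, 0, 0, 0, 0.11, 255], [0, 0, 0, 0, 0, 0.11, 255], [0, 0, 0, 0, 0, 0.11, 255], [0, 0, 0, 0, 0, 0.11, 255], [0, 0, 0, 0, 0, 0, 255]]

```text
clock: 39.22
position: [546.1, 326.0, 79.7]
ee_rot: [-0.47, 0.883, 0.0, 0.001]
contact_force: [-2.4, 0.1, 5.9]
gripper_width: 12.4
```

Request:
drive_tool:
  moves:
    - [[0, 0, 0, 0, 0, 0.11, 255], [0, 0, 0, 0, 0, 0.11, 255], [0, 0, 0, 0, 0, 0.11, 255], [0, 0, 0, 0, 0, 0.11, 255], [0, 0, 0, 0, 0, 0.11, 255], [0, 0, 0, 0, 0, 0.11, 255], [0, 0, 0, 0, 0, 0.07, 255], [0, 0, 0, 0, 0, 0, 255]]

```text
clock: 39.88
position: [545.9, 326.3, 79.7]
ee_rot: [-0.124, 0.992, 0.001, 0.001]
contact_force: [-3.8, 1.0, 6.3]
gripper_width: 12.8
```

Request:
drive_tool:
  moves:
    - [[0, 0, 0, 0, 0, 0.04, 255], [0, 0, 0, 0, 0, 0.03, 255], [0, 0, 0, 0, 0, 0, 255], [0, 0, 0, 0, 0, 0, 255]]

```text
clock: 40.22
position: [545.8, 326.4, 79.7]
ee_rot: [-0.091, 0.996, 0.001, 0.001]
contact_force: [-3.9, 1.0, 6.1]
gripper_width: 12.5
```

```bash
python3 -c "
from h import *
st();print(read_state()['wrist_torque'])"
```

```text
t 40.22 pos [545.8 326.4  79.7] yawx -2.96 z [ 0.001  0.002 -1.   ] F [-3.9  1.   6.1] w 12.5 j [ 0.79  0.51 -0.13 -0.   -0.93 -2.18]
[ 0.42418435  1.14792824 -0.01458151]
```

Request:
drive_tool:
  moves:
    - [[0, 0, 0, 0, 0, 0.04, 255], [0, 0, 0, 0, 0, 0.03, 255], [0, 0, 0, 0, 0, 0, 255], [0, 0, 0, 0, 0, 0, 255]]

```text
clock: 40.55
position: [546.2, 326.4, 79.7]
ee_rot: [-0.057, 0.998, 0.001, 0.001]
contact_force: [-2.3, 1.1, 6.5]
gripper_width: 12.1
```

```bash
python3 -c "
from h import *
st();print(read_state()['wrist_torque'])"
```

```text
t 40.55 pos [546.2 326.4  79.7] yawx -3.027 z [ 0.002  0.002 -1.   ] F [-2.3  1.1  6.5] w 12.1 j [ 0.79  0.51 -0.13  0.   -0.93 -2.25]
[0.28158943 0.8893268  0.66966953]
```

ON stop reached (0.67 N·m). Release and rise.

Request:
drive_tool:
  moves:
    - [[0, 0, 0, 0, 0, 0, 150], [0, 0, 0, 0, 0, 0, 80], [0, 0, 0, 0, 0, 0, 60], [0, 0, 0, 0, 0, 0, 60], [0, 0, -0.03, 0, 0, 0, 60], [0, 0, -0.04, 0, 0, 0, 60], [0, 0, -0.04, 0, 0, 0, 60], [0, 0, -0.04, 0, 0, 0, 60]]

```text
clock: 41.22
position: [545.7, 324.7, 229.1]
ee_rot: [-0.055, 0.998, -0.001, -0.0]
contact_force: [1.1, 0.4, 0.7]
gripper_width: 65.0
```

Request:
drive_tool:
  moves:
    - [[0, 0, 0, 0, 0, 0, 60], [0, 0, 0, 0, 0, 0, 60], [0, 0, 0, 0, 0, 0, 60]]

```text
clock: 41.47
position: [545.4, 324.9, 227.2]
ee_rot: [-0.055, 0.998, -0.0, -0.001]
contact_force: [-0.5, -0.4, -1.1]
gripper_width: 65.5
```

```bash
python3 - <<'E'
from h import *
st()
p=camera_params('wrist');w=get_image('wrist');t=get_image('top');cv2.imwrite('pics/w15.png',w)
h=cv2.cvtColor(w,cv2.COLOR_BGR2HSV)
m=((h[...,0]<6)|(h[...,0]>174))&(h[...,1]>180)&(h[...,2]>120)
n,l,s,c=cv2.connectedComponentsWithStats(m.astype(np.uint8))
for i in range(1,n):
    if s[i,4]>60:
        r=cv2.minAreaRect(cv2.findNonZero((l==i).astype(np.uint8)));q=[px2w(p,x,118) for x in cv2.boxPoints(r)]
        e=max((q[1]-q[0],q[2]-q[1]),key=np.linalg.norm);print(s[i],c[i].round(1),px2w(p,c[i],118).round(1),'bar angle',np.arctan2(*e[::-1]).round(3))
gm=(h[...,0]>45)&(h[...,0]<85)&(h[...,1]>100)&(h[...,2]>40)
v,u=np.nonzero(gm);print('green',u.size,px2w(p,(u.mean(),v.mean()),85) if u.size else None)
# stack and bystanders unchanged since c14?
o=cv2.imread('pics/t14.png');d=cv2.absdiff(t,o).max(2)
for nme,(x0,y0,x1,y1) in dict(stack=(265,160,335,250),coup=(400,245,425,270),bottle=(370,125,410,165)).items():print(nme,np.percentile(d[y0:y1,x0:x1],99))
E
```

```text
t 41.47 pos [545.4 324.9 227.2] yawx -3.032 z [-0.001 -0.    -1.   ] F [-0.5 -0.4 -1.1] w 65.5 j [ 0.79  0.39  0.07 -0.   -1.25 -2.25]
[ 310  189   19   66 1012] [319.2 218.3] [538.9 325.1] bar angle 0.146
[366 211  19   8 146] [375.3 214.6] [531.3 367.8] bar angle 1.681
green 107 [595.31874417 333.42716667]
stack 42.01000000000022
coup 2.0
bottle 5.0
```

```bash
python3 - <<'E'
from h import *
t=get_image('top');o=cv2.imread('pics/t14.png')
for im in(o,t):
    h=cv2.cvtColor(im,cv2.COLOR_BGR2HSV)[160:250,265:335];m=((h[...,0]>100)&(h[...,0]<125)&(h[...,1]>140)).astype(np.uint8)
    n,l,s,c=cv2.connectedComponentsWithStats(m);print([(int(s[i,4]),c[i].round(1).tolist()) for i in range(1,n) if s[i,4]>15])
d=cv2.absdiff(t,o).max(2)[160:250,265:335]>20;v,u=np.nonzero(d);print(d.sum(),u.min(),u.max(),v.min(),v.max(),np.median(u),np.median(v))
p=camera_params('top');print(proj(p,[[643.5+64*np.cos(-.28),57+64*np.sin(-.28),157],[643.5,57,157]])-[265,160])
E
```

```text
[(116, [39.7, 7.9]), (116, [24.4, 70.1])]
[(117, [40.1, 6.6]), (122, [24.6, 69.8])]
286 0 55 0 70 35.5 10.0
[[39.99005761  6.88468234]
 [31.5320567  37.93013696]]
```

The upper lip differs by about 1 px. That's worth one last look before handing in.

```bash
python3 - <<'E'
from h import *
t=get_image('top');s=get_image('side');o=cv2.imread('pics/t14.png')
f=lambda i:cv2.resize(i[155:255,260:340],(260,325),interpolation=cv2.INTER_CUBIC)
cv2.imwrite('pics/c16.png',np.hstack([f(o),f(t),cv2.resize(s[180:300,290:380],(244,325),interpolation=cv2.INTER_CUBIC)]))
E
```

```text
(no output)
```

View pics/c16.png

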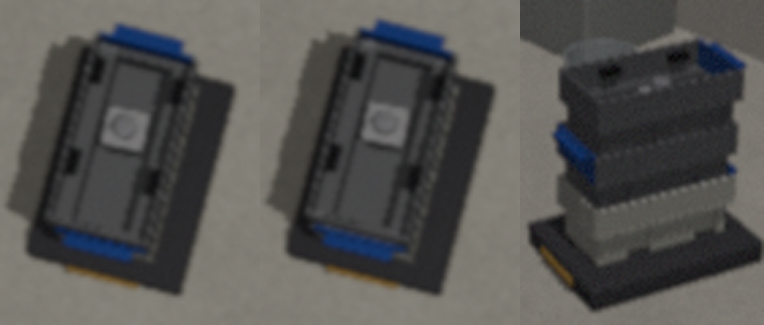

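Top tray has shifted by about 2 mm, within the 2.5 mm play. It is still level, seated and square, so I'm handing in.

```bash
python3 -c "
from h import *
print(job_done());st()"
```

```text
the job is handed in; nothing more can be done
None
the job is handed in; nothing more can be done
```

The job is done and handed in at about 42 s. Two loose trays and two parts were present.

I turned the isolator OFF to its stop and put each part in its own tray. Both trays then went onto the dock tray with blue lips alternating. Last, I turned the isolator back ON to its stop.

**Last checks**
- **Stack:** both trays made contact at the expected seated heights (TCP 65.4 and 109.4 mm, expected 65.3 and 109.3). In the last pictures the stack is level and square. The part in the top tray is visible; the other was seen standing in its tray before the top tray covered it.
- **Isolator:** the stop gave 0.67 N·m. The bar angle is 0.146 rad and the green mark is at 0.148 rad.
- **Things to leave alone:** the coupling and bottle did not change between the last two top views. The beaker and jar were never approached, but I did not measure them again at the end.

**What disagreed**
- **Fingertip position:** the tips sat 10–23 mm behind the reported TCP, not 8 mm ahead. My first close on the isolator handle therefore met nothing, and I lowered the gripper and gripped it.
- **Top tray shift:** between the last two top views its lip moved about 2 mm, within the 2.5 mm play, while the arm was away from it. It stayed seated.
- **Isolator at the start:** the pointer stood about 0.1 rad short of the ON stop; it is now at the stop.
- **Pictures:** I viewed 18 against the budget of 14, so two more than the one or two extra allowed.

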